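# Oil a batch of pocket knives on the rail carrier

## Robot

A 6-joint arm with a two-finger parallel gripper is mounted at the origin on the work surface. World frame = base frame: x ahead of the robot, y to its left, z up, the work surface at z = 0. Lengths are in mm, angles in degrees, forces in N, time in s.
With the tool pointing down it reaches from about 250 to 725 mm from the base axis. Payload 4 kg.
Tool frame: the origin (TCP) lies midway between the tips of the shut fingers; the grasp point (between the pads) lies 19 mm behind it; z points along the fingers, y is the line along which they close (so a half turn about z gives the same grasp; the last joint's range is limited). The gripper opens to 85 mm and grips with 20 to 120 N. Pads are 22 mm wide; open, the fingers measure 114 mm over their backs; the gripper's body (76 mm by 85 mm) begins 54 mm behind the grasp point. The pads swing forward as they close: fully open they stand 13 mm farther back than shut.
Start: joints at [65.317, 13.785, 0.286, 76.501, 0, 90], TCP at [208.797, 454.316, 231.306] pointing down, gripper open.
Joint ranges: [-155.79, 155.79], [-60.16, 107.12], [-62.33, 73.08], [-114, 123.19], [-81.49, 82.49], [-180, 180]. Speed limits (degrees/s): [159.86, 159.86, 180, 180, 180, 180].

## Interface

Orientations are given as [roll, pitch, yaw] about the fixed x, y, z axes, in that order (R = Rz(yaw) Ry(pitch) Rx(roll)).
In Python, from bench import ctrl gives the robot as it stands.
- The arm moves only by the tool drive_tool, never from a script. Its argument "moves" is a list that holds one entry, the list of rows, each a list of 4 numbers: the shift along the world's x, y, z as a fraction of full scale, then the turn about the world's z as a fraction of full scale. A call has exactly 5 rows; each row shifts and turns the commanded pose from where the row before left it; what a row does not reach is not made up. Full scale, the value 1, is 0.2 m for a shift and pi rad for a turn. A row lasts 1/10 s, in which the tool goes at most 50 mm and 8.59 degrees, less where a joint would pass 70% of its speed; a pose out of reach is approached as far as the arm can. A call with a number of a shift or a turn outside -1 to 1 is refused whole. A call with a gripper value outside its range is refused whole. "hand" is the closure, from -1 (fully open) to 1 (shut), set as the call begins (left out, the last holds). The fingers move at their own pace and stop on an object; the grip force is fixed at half the most. Time passes only in rows, so rows that do not move let the fingers close, or fill a call up. It gives the time, the measured TCP pose, the force, the opening and the grip force at its end, in the units of the state.
- ctrl.sense(): the state, without advancing time (a new reading comes with each control period).
- ctrl.snapshot(name): name is "scene" or "top" or "wrist"; returns the picture (400x640x3 uint8, red, green, blue); there is no depth.
- ctrl.calibration(name): a dict with "vfov" (degrees; the focal length in pixels is half the picture's height over the tangent of half this angle, whatever the lens; pixels are square), "cx", "cy" (the principal point, pixels), "pose" (4x4, takes a point from camera to world coordinates). Camera axes: x right, y down, z forward; pixel columns grow to the right and rows downward; lengths in mm; the calibration is good to about 2 mm. A picture is of the moment at which its call begins: read the wrist's pose just before it. calibration takes no time and is no camera call; for the wrist camera it gives the pose at the moment of the call.
- ctrl.finish_job(): hands the job in; it is judged then, once.
The state is a dict: "time_s": time; "joint_positions": joint angles; "joint_vel": joint speeds; "tau": joint torques, N m; "tcp_pos": TCP position; "tcp_rot": TCP orientation; "ft_force": force on the tool from outside, world axes, zero at the start; "ft_torque": the same for the moment, N m; "grip_width": finger opening in mm; "finger_force": force on a finger pad.
Only numpy, scipy, OpenCV 4.12 (cv2) and the standard library are available. Lean on these libraries where they do the work, as an engineer would, in place of code of your own. Each camera call takes 0.05 s, during which the arm holds its last target. There are 200 camera calls.

## Task

Lay every closed pocket knife on the bench flat in a nest of its own in the rail carrier while it stands at the loading station, then turn the dose dial to three studs and push the carrier to the middle station, and with all the knives in their nests there press the oiler's black cap right down and let it up. Push the carrier on to the last station with every knife still in its nest, unload the knives so that each lies flat on the floor of the empty green tray, push the empty carrier back to the loading station and turn the dial back to one stud. Never press the cap unless the carrier is at the middle station and the dial is on three studs, and leave everything else on the bench where it is.

Things in the scene. Friction and masses are not known exactly. Their poses are not given: they have to be found in the camera images.
- unit: Fixed dark steel base, 170 x 540 x 12 mm, with a rail along its y; origin at the centre of its underside, z up. Brass studs on the edge nearest the robot, at y = +140 (loading), 0 (middle) and -140 mm (last), mark the stations; the carrier's pointer stops beside them. The oiler canister stands at x = +90 mm, y = 0; its spray bar (x = +75 mm, 150 mm long along y) is 113 mm high.
- carrier (a joint): Travel of the carrier along the rail (m): 0 = loading station (end stop), 0.14 = middle station, 0.28 = last station (end stop). A spring ball drops into a notch at each station when the carrier comes within about 10 mm of it and holds it there; leaving a notch takes about 6 N; between stations it stays where it is left.
- nest0 (a point): Nest nearest the push tab on the carrier (aluminium plate 118 x 186 mm, top 40 mm above the bench). A knife lies in it along x between 10 mm high ledges 104 mm apart and four pointed pins, 8 mm thick and 12 mm high, at x = +-34, y = +-20 mm: 3 to 6 mm of play. The point is the middle of a knife in the nest, 9 mm above the plate; axes as the unit's.
- nest1 (a point): The same point of the middle nest, 58 mm towards -y.
- nest2 (a point): The same point of the nest farthest from the push tab, another 58 mm towards -y.
- push_grip (a point): On the carrier's push tab, an upright black plate 40 (x) x 12 (y) x 55 mm that stands on its +y end, 112 mm from the carrier's middle. This point is in the middle of its width and thickness, 95 mm above the bench, at its very top; the tab's lower end is at 40 mm.
- tray: Fixed open green tray for the oiled knives, outside 122 (x) x 196 (y) x 20 mm, walls and floor 3 mm thick; origin at the centre of its underside, z up. It takes three knives lying side by side along its x.
- cap (a joint): How far the oiler's cap is pressed down (m): 0 up, 0.012 fully down. Spring: 4 N at first, about 9 N fully down.
- cap_top (a point): Centre of the top of the black oiler cap, 40 mm across, on the canister; moves down with it.
- dial_box: Fixed grey dose selector box, 110 x 110 x 40 mm, origin at the centre of its underside, z up. On its top, round the dial, are four marks made of one, two, three and four small dark studs.
- dial (a joint): Angle of the dose dial (rad), growing clockwise seen from above: 0 = one stud, 0.6 = two, 1.2 = three, 1.8 = four studs; it clicks into these. Needs about 0.05 N m.
- dial_grip (a point): On the dial's axis, at a good height to grip: 70 mm above the bench. The grip is an upright black bar 56 x 14 mm, its top 7 mm higher (77 mm above the bench), bottom 17 mm lower; it points from the axis to the pointer.
- dial_pointer (a point): White-lined tip of the dial's pointer, 40 mm from the axis; with dial_grip it gives the direction of the bar.
- knife1: Closed pocket knife, a black and steel slab with round ends, 92 (x, long axis) x 26 (y) x 18 mm (z, thickness), about 90 g; origin at its middle. Between two and three of the four knives are present.
- knife2: Closed pocket knife, a black and steel slab with round ends, 92 (x, long axis) x 26 (y) x 18 mm (z, thickness), about 90 g; origin at its middle. Between two and three of the four knives are present.
- knife3: Closed pocket knife, a black and steel slab with round ends, 92 (x, long axis) x 26 (y) x 18 mm (z, thickness), about 90 g; origin at its middle. Between two and three of the four knives are present.
- knife4: Closed pocket knife, a black and steel slab with round ends, 92 (x, long axis) x 26 (y) x 18 mm (z, thickness), about 90 g; origin at its middle. Between two and three of the four knives are present.
- cup: White plastic cup, 85 mm tall; leave alone.
- rivet_tin: Green tin of brass rivets, 120 x 85 x 35 mm; leave alone.
- screwdriver: Screwdriver lying on the bench; leave alone.
- hammer: Hammer lying on the bench; leave alone.
- jar: Glass jar, 64 mm across, 90 mm tall; leave alone.
- plates: Stack of flat steel handle plates, 100 x 30 x 12 mm; leave alone.
There are look-alikes about, which are no part of the job. What is shaped like the knife3 but orange is not meant. Leave any red look-alike of the knife4 alone.

How it is judged:
By the outcome, as a careful person would: the job done as asked, in the order asked, and still so for the second after the job is handed in, with the robot touching nothing.
Of knife1, knife2, knife3, knife4 only 2 to 3 are there at a start; the rules pass over those that are not, and their reading is None.
At some moment in a run one of knife1, knife2, knife3, knife4 may be knocked a few centimetres aside while the robot is not near it.
Once in a run the grip may slacken for a moment while it holds something.
It also fails if it takes over 210 s, if anything falls off the work surface, if the arm or the gripper's body presses on something with over 40 N, if the wrist force passes 120 N, or if a joint passes its speed limit or range.

## Working session

There is one attempt and no reset: what is moved stays moved. The work goes in short steps, Python scripts to look and compute and a tool call to move; the robot and the scene stay as the last step left them, time stands still between calls to the robot, and variables do not carry over. Pictures are saved under pics/ and viewed, at most 14 in all, crops included, and the job is handed in when it is done.

Besides the shell and the picture viewer there is one more tool, called as a command line: name --argument value ..., lists and objects as JSON in quotes. drive_tool: Moves the arm, as the interface text tells. Shift numbers are shares of 0.2 m and turn numbers shares of pi rad, none past 1 either way. Its arguments: {"type":"object","properties":{"moves":{"type":"array"},"hand":{"type":"number"}},"required":["moves"]}

```bash
ls; mkdir -p pics; cat > h.py <<'E'
import numpy as np, cv2
from bench import ctrl
def snap(n,f):
    c=ctrl.calibration(n); im=np.asarray(ctrl.snapshot(n)); cv2.imwrite('pics/'+f+'.png',im[:,:,::-1]); np.save('pics/'+f+'.npy',im)
    np.savez('pics/'+f+'_c.npz',pose=np.array(c['pose']),f=200/np.tan(np.radians(c['vfov']/2)),cx=c['cx'],cy=c['cy']); return im
def ray(f,u,v,z):
    c=np.load('pics/'+f+'_c.npz'); P=c['pose']; d=P[:3,:3]@np.array([(u-c['cx'])/c['f'],(v-c['cy'])/c['f'],1]); o=P[:3,3]
    return (o+d*(z-o[2])/d[2]).round(1)
def proj(f,p):
    c=np.load('pics/'+f+'_c.npz'); P=c['pose']; q=P[:3,:3].T@(np.array(p,float)-P[:3,3]); return (q[:2]/q[2]*c['f']+[c['cx'],c['cy']]).round(1)
def st():
    s=ctrl.sense(); print({k:np.round(s[k],1).tolist() for k in ('time_s','tcp_pos','tcp_rot','ft_force','grip_width','finger_force','joint_positions')})
E
python3 - <<'E'
from h import *
for n in('top','scene','wrist'):
    snap(n,n+'0'); c=np.load(f'pics/{n}0_c.npz'); print(n,c['pose'].round(2).tolist(),c['f'],c['cx'],c['cy'])
st()
E
```

```text
pics
top [[0.03, -1.0, 0.07, 385.86], [-1.0, -0.03, 0.0, 37.06], [-0.0, -0.07, -1.0, 1366.03], [0.0, 0.0, 0.0, 1.0]] 431.0841540357213 322.18594884131033 194.60598368317673
scene [[-0.46, 0.57, -0.68, 1432.54], [0.89, 0.29, -0.37, 536.6], [-0.02, -0.77, -0.64, 1012.54], [0.0, 0.0, 0.0, 1.0]] 427.550610321214 319.7840612488665 196.32942360574177
wrist [[0.42, 0.86, 0.29, 134.72], [0.91, -0.4, -0.13, 487.79], [-0.0, 0.32, -0.95, 372.51], [0.0, 0.0, 0.0, 1.0]] 279.5751117606282 321.5078925718379 197.7643428818692
{'time_s': 0.2, 'tcp_pos': [208.6, 453.9, 230.6], 'tcp_rot': [-179.9, 0.0, 155.3], 'ft_force': [1.3, -0.4, 0.4], 'grip_width': 85.7, 'finger_force': 0.0, 'joint_positions': [65.3, 13.8, 0.2, 76.5, -0.0, 90.0]}
```

View pics/top0.png

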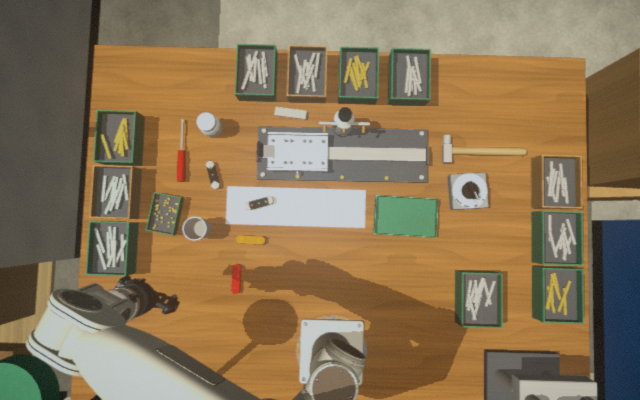

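View pics/scene0.png

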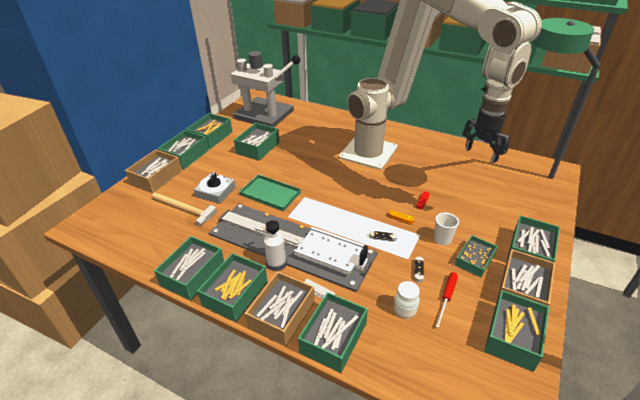

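The top view shows two knives, at about (213,174) and (261,203). The orange look-alike is at (250,240) and the red one at (236,279). The carrier is at its loading end around (298,152), the tray at (406,215) and the dial at (468,190). Next I'll look at crops.

```bash
python3 - <<'E'
from h import *
im=cv2.imread('pics/top0.png')
a=cv2.resize(im[95:260,190:310],None,fx=5,fy=5,interpolation=cv2.INTER_CUBIC)[:600]
b=cv2.resize(im[95:245,300:500],None,fx=4,fy=4,interpolation=cv2.INTER_CUBIC)
cv2.imwrite('pics/b.png',b)
cv2.imwrite('pics/a.png',cv2.resize(im[100:250,190:350],None,fx=4,fy=4,interpolation=cv2.INTER_CUBIC))
hsv=cv2.cvtColor(im,cv2.COLOR_BGR2HSV)
# knives: dark pixels
g=im.max(2)
for nm,(x0,x1,y0,y1) in dict(kA=(200,226,155,195),kB=(240,282,190,216)).items():
    m=(hsv[y0:y1,x0:x1,1]<90).astype(np.uint8) if nm=='kA' else (g[y0:y1,x0:x1]<140).astype(np.uint8)
    n,l,s,c=cv2.connectedComponentsWithStats(m); i=1+s[1:,4].argmax()
    pts=np.argwhere(l==i)[:,::-1].astype(np.float32); r=cv2.minAreaRect(pts); print(nm,s[i],c[i]+[x0,y0],r)
E
```

```text
kA [  6   6  14  28 200] [212.64  174.655] ((12.529413223266602, 19.617647171020508), (28.619203567504883, 8.48874568939209), 75.96376037597656)
kB [  9   8  20  12 145] [258.35172414 203.03448276] ((18.382354736328125, 13.029412269592285), (8.00367546081543, 18.675243377685547), 75.96376037597656)
```

View pics/a.png

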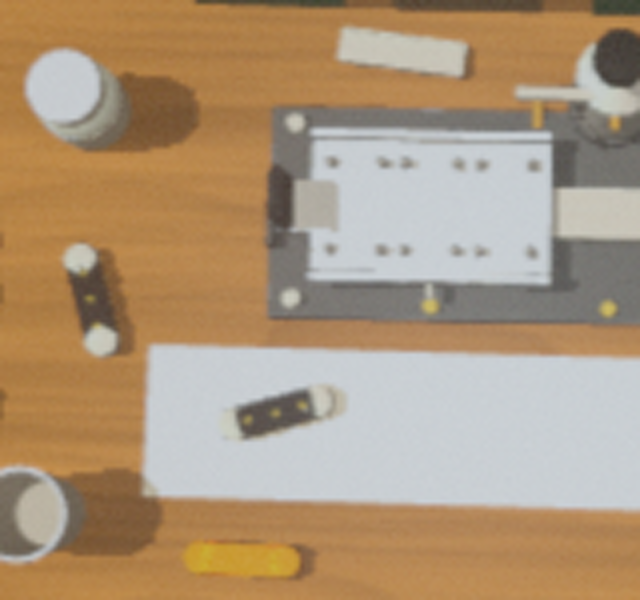

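View pics/b.png

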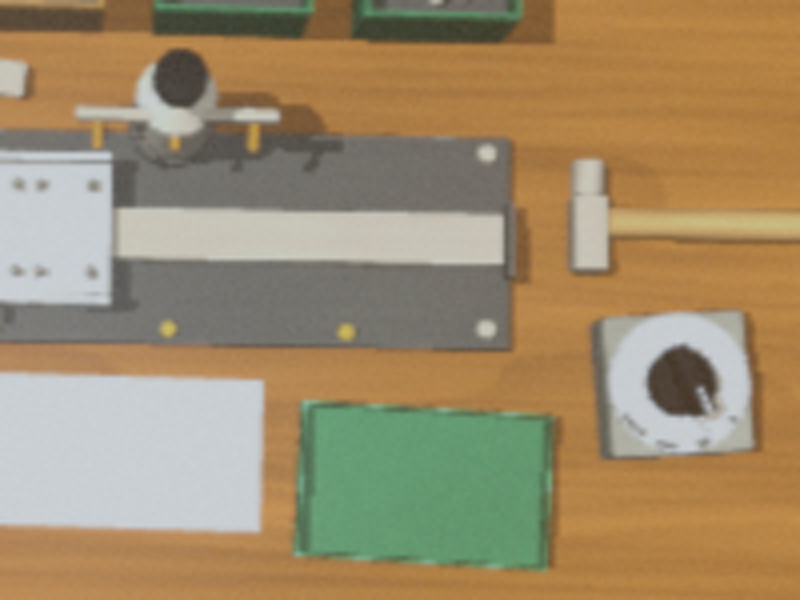

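Two knives are visible: crop a shows them at (90,300) and (278,413). Crop b shows the studs, the tray at (425,485) and the dial pointing down-right at (708,405). I'll compute rough poses from these.

```bash
python3 - <<'E'
from h import *
A=lambda u,v,z:ray('top0',190+u/4,100+v/4,z)
B=lambda u,v,z:ray('top0',300+u/4,95+v/4,z)
print('unit corners',A(272,108,12),A(268,318,12),B(512,138,12),B(512,348,12))
print('studs',A(430,306,16),A(607,308,16),B(346,331,16))
print('kA',A(80,258,18),A(101,340,18),A(90,300,18)); print('kB',A(232,422,18),A(328,402,18),A(278,412,18))
print('tray',B(302,402,20),B(298,555,20),B(552,415,20),B(548,570,20))
print('dial',B(684,381,65),'ptr',B(708,405,60), 'box',B(600,322,40),B(745,312,40),B(605,458,40),B(756,448,40))
print('cap',B(180,78,150))
print('carrier',A(311,130,40),A(307,280,40),A(552,132,40),A(551,283,40),'tab',A(280,195,95))
E
```

```text
unit corners [693.6 253.   12. ] [525.5 249.4  12. ] [ 701.1 -288.3   12. ] [ 533.2 -290.2   12. ]
studs [538.2 121.6  16. ] [540.7 -17.7  16. ] [ 542.4 -158.6   16. ]
kA [568.  398.5  18. ] [503.7 378.9  18. ] [535.  389.1  18. ]
kB [442.3 273.4  18. ] [460.1 198.8  18. ] [451.2 237.7  18. ]
tray [ 485.1 -124.6   20. ] [ 365.8 -123.9   20. ] [ 480.6 -320.2   20. ] [ 359.9 -318.2   20. ]
dial [ 506.1 -407.7   65. ] ptr [ 488.8 -427.7   60. ] box [ 552.3 -351.2   40. ] [ 563.3 -463.2   40. ] [ 447.2 -355.9   40. ] [ 458.3 -471.8   40. ]
cap [705.7 -16.9 150. ]
carrier [670.7 217.4  40. ] [553. 216.  40.] [674.5  29.6  40. ] [556.1  27.1  40. ] tab [609.2 231.2  95. ]
```

drive_tool --moves '[[[0.11,-0.11,0.05,0.014],[0.11,-0.11,0.05,0.014],[0.11,-0.11,0.05,0.014],[0.11,-0.11,0.05,0.014],[0.11,-0.11,0.05,0.014]]]' --hand -1

```text
time_s: 0.65
tcp_pos: [319.3, 343.2, 281.4]
tcp_rot: [-180.0, -0.0, 168.0]
ft_force: [0.4, 0.7, 0.3]
grip_width: 85.5
finger_force: 0.0
```

drive_tool --moves '[[[0.11,-0.11,0.05,0.014],[0.11,-0.11,0.05,0.014],[0.11,-0.11,0.05,0.014],[0.11,-0.11,0.05,0.014],[0,0,0,0.014]]]'

```text
time_s: 1.15
tcp_pos: [409.3, 254.2, 322.3]
tcp_rot: [180.0, 0.1, -179.6]
ft_force: [-0.1, 0.7, -0.2]
grip_width: 85.2
finger_force: 0.0
```

```bash
python3 - <<'E'
from h import *
st(); snap('wrist','w1'); snap('top','top1')
E
```

```text
{'time_s': 1.2, 'tcp_pos': [409.3, 254.2, 322.3], 'tcp_rot': [180.0, 0.1, -179.6], 'ft_force': [-0.1, 0.7, -0.2], 'grip_width': 85.2, 'finger_force': 0.0, 'joint_positions': [31.9, 10.5, 9.5, 88.9, -0.1, 31.5]}
```

View pics/w1.png

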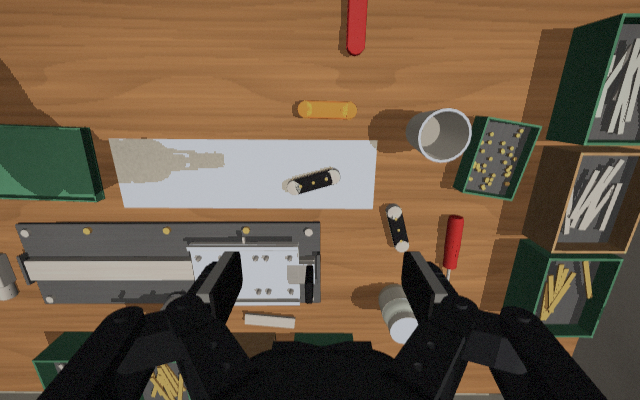

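View pics/top1.png

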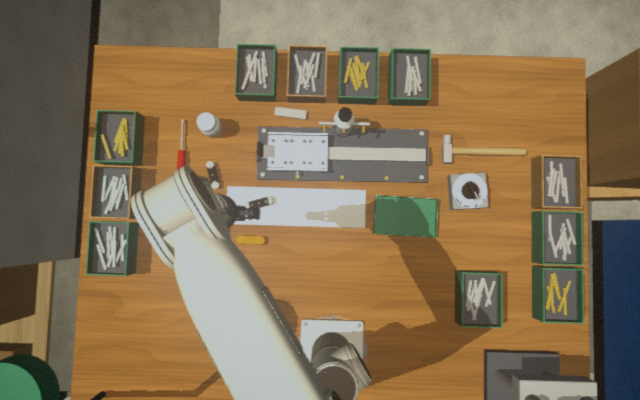

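w1 shows knife B at about (314,181) and knife A at (398,229). The carrier pins are near (190-300, 259-292), with some hidden by the fingers, and there is no third knife. I'll take a closer look over the carrier.

drive_tool --moves '[[[0.09,-0.12,-0.05,0],[0.09,-0.12,-0.05,0],[0.09,-0.12,-0.05,0],[0.09,-0.12,-0.05,0],[0.07,-0.12,-0.05,0]]]'

```text
time_s: 1.75
tcp_pos: [493.0, 136.0, 270.3]
tcp_rot: [-180.0, -0.1, -179.5]
ft_force: [-0.3, 0.6, -0.6]
grip_width: 85.7
finger_force: 0.0
```

drive_tool --moves '[[[0,0,0,0],[0,0,0,0],[0,0,0,0],[0,0,0,0],[0,0,0,0]]]'

```text
time_s: 2.25
tcp_pos: [492.6, 137.2, 271.8]
tcp_rot: [180.0, 0.0, -179.4]
ft_force: [-0.1, 1.0, -0.4]
grip_width: 85.3
finger_force: 0.0
```

```bash
python3 - <<'E'
from h import *
st(); im=snap('wrist','w2')
cv2.imwrite('pics/w2c.png',cv2.resize(im[60:360,180:580,::-1],None,fx=2,fy=2,interpolation=cv2.INTER_CUBIC))
E
```

```text
{'time_s': 2.2, 'tcp_pos': [492.6, 137.2, 271.8], 'tcp_rot': [180.0, 0.0, -179.4], 'ft_force': [-0.1, 1.0, -0.4], 'grip_width': 85.3, 'finger_force': 0.0, 'joint_positions': [15.6, 14.3, 7.0, 82.6, 0.0, 15.0]}
```

View pics/w2c.png

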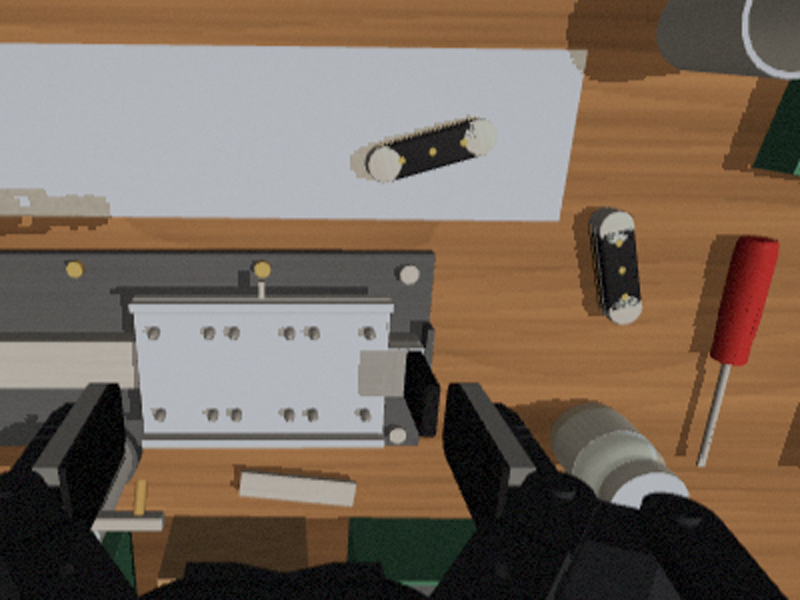

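```bash
python3 - <<'E'
from h import *
R=lambda u,v,z:ray('w2',180+u/2,60+v/2,z)
im=np.load('pics/w2.npy').astype(int)
near=[(368,333),(313,333),(289,333),(233,333),(209,333),(153,333)]; far=[(364,415),(312,415),(289,415),(236,415),(209,415),(160,415)]
for z in (46,50):
  n=np.array([R(*p,z)[:2] for p in near]); f=np.array([R(*p,z)[:2] for p in far]); print(z,n.tolist(),f.tolist())
  for i in range(3): print('nest',i,np.mean([n[2*i],n[2*i+1],f[2*i],f[2*i+1]],0))
print('plate', R(135,312,40),R(390,312,40),R(383,434,40),R(145,434,40),'tab top',R(432,345,95),R(437,420,95))
print('studs',R(262,270,16),R(75,270,16))
print('kB',R(432,152,18),R(383,163,18),R(482,136,18)); print('kA',R(622,270,18),R(617,227,18),R(625,308,18))
# masks
hsv=cv2.cvtColor(im.astype(np.uint8),cv2.COLOR_RGB2HSV)
for nm,(x0,x1,y0,y1) in dict(kA=(465,510,158,228),kB=(350,435,110,155)).items():
    m=(im[y0:y1,x0:x1].max(2)<60).astype(np.uint8)
    m=cv2.morphologyEx(m,cv2.MORPH_CLOSE,np.ones((5,5),np.uint8))
    n,l,s,c=cv2.connectedComponentsWithStats(m); i=1+s[1:,4].argmax()
    pts=np.argwhere(l==i)[:,::-1].astype(np.float32); r=cv2.minAreaRect(pts); b=cv2.boxPoints(r)+[x0,y0]; ce=np.array(r[0])+[x0,y0]
    w=np.array([ray('w2',*p,16) for p in b]); print(nm,ray('w2',*ce,16),w.tolist())
    e=[w[1]-w[0],w[2]-w[1]]; L=max(e,key=np.linalg.norm); print(np.linalg.norm(e,axis=1),np.degrees(np.arctan2(L[1],L[0])))
E
```

```text
46 [[576.4, 199.3], [576.9, 159.8], [577.1, 142.6], [577.5, 102.4], [577.7, 85.2], [578.2, 45.0]] [[644.1, 200.3], [644.6, 161.0], [644.7, 143.6], [645.2, 103.5], [645.4, 83.1], [645.8, 46.1]]
nest 0 [610.5 180.1]
nest 1 [611.125 123.025]
nest 2 [611.775  64.85 ]
50 [[574.7, 198.6], [575.1, 159.6], [575.3, 142.5], [575.7, 102.8], [575.9, 85.7], [576.3, 46.0]] [[641.6, 199.6], [642.0, 160.7], [642.2, 143.5], [642.6, 103.9], [642.9, 83.7], [643.3, 47.0]]
nest 0 [608.35  179.625]
nest 1 [608.95  123.175]
nest 2 [609.6  65.6]
plate [564.5  31.6  40. ] [562.5 215.2  40. ] [664.7 217.1  40. ] [666.8  31.9  40. ] tab top [562.2 231.5  95. ] [616.3 240.   95. ]
studs [539.5 122.2  16. ] [541.  -17.5  16. ]
kB [451.3 240.4  18. ] [459.3 206.9  18. ] [440.1 273.8  18. ]
kA [535.8 390.   18. ] [503.2 379.7  18. ] [566.1 398.4  18. ]
kA [529.9 384.   16. ] [[495.4, 356.7, 16.0], [491.0, 387.8, 16.0], [566.3, 412.8, 16.0], [571.2, 380.0, 16.0]]
[31.40971187 79.34160321] 18.366440550054644
kB [449.4 240.7  16. ] [[446.3, 207.0, 16.0], [429.0, 264.7, 16.0], [452.5, 274.5, 16.0], [470.5, 215.9, 16.0]]
[60.23769584 25.46153962] 106.69013375871455
```

Nests come out at about (610.5,180.5), (611.1,122.6) and (611.8,64.9). Knife B is at (451.3,240.4) with its axis at 106°, and knife A at (535.6,389.6) with its axis at 16.5°. I'm going above knife B with yaw 106.

drive_tool --moves '[[[-0.02,0.052,-0.07,-0.0414],[-0.02,0.052,-0.07,-0.0414],[-0.02,0.052,-0.07,-0.0414],[-0.02,0.052,-0.07,-0.0414],[-0.02,0.052,-0.07,-0.0414]]]'

```text
time_s: 2.8
tcp_pos: [472.5, 189.1, 201.1]
tcp_rot: [180.0, 0.0, 143.0]
ft_force: [-0.5, 0.1, 0.6]
grip_width: 85.6
finger_force: 0.0
```

drive_tool --moves '[[[-0.02,0.052,-0.08,-0.0414],[-0.02,0.052,-0.08,-0.0414],[-0.02,0.052,-0.08,-0.0414],[-0.02,0.052,-0.08,-0.0414],[-0.0275,0.052,-0.0065,-0.0414]]]'

```text
time_s: 3.3
tcp_pos: [449.7, 240.4, 134.0]
tcp_rot: [-179.8, 0.0, 105.7]
ft_force: [0.3, -0.4, -0.3]
grip_width: 85.6
finger_force: 0.0
```

drive_tool --moves '[[[0,0,0,0],[0,0,0,0],[0,0,0,0],[0,0,0,0],[0,0,0,0]]]'

```text
time_s: 3.8
tcp_pos: [451.7, 240.0, 136.4]
tcp_rot: [180.0, -0.0, 106.0]
ft_force: [-0.0, 0.6, 0.7]
grip_width: 85.4
finger_force: 0.0
```

```bash
cat >> h.py <<'E'
def rivets(f,x0,x1,y0,y1,z=18,show=1):
    "black body blobs in the window, with brass rivets"
    im=np.load('pics/'+f+'.npy'); h=cv2.cvtColor(im,cv2.COLOR_RGB2HSV)[y0:y1,x0:x1]
    m=((h[...,1]>100)&(h[...,0]>15)&(h[...,0]<32)&(h[...,2]>70)).astype(np.uint8)
    n,l,s,c=cv2.connectedComponentsWithStats(m)
    for i in range(1,n):
        if s[i,4]>=4: print(s[i,4],(c[i]+[x0,y0]).round(1),ray(f,*(c[i]+[x0,y0]),z))
E
python3 - <<'E'
from h import *
st(); snap('wrist','w3'); print(proj('w3',[451.3,240.4,18])); rivets('w3',200,440,100,400)
E
```

```text
{'time_s': 3.8, 'tcp_pos': [451.7, 240.0, 136.4], 'tcp_rot': [180.0, -0.0, 106.0], 'ft_force': [-0.0, 0.6, 0.7], 'grip_width': 85.4, 'finger_force': 0.0, 'joint_positions': [28.0, 18.6, -7.8, 63.5, -0.0, 102.0]}
[321.4 192. ]
1564 [209.6 134.8] [338.1 264.8  18. ]
5 [230. 103.] [351.2 297.1  18. ]
24 [320.2 170.1] [444.2 261.   18. ]
4 [215.8 174.5] [349.6 229.4  18. ]
25 [320.7 191.9] [450.6 240.3  18. ]
23 [321.  212.8] [457.  219.4  18. ]
106 [366.  306.7] [537.1 124.2  18. ]
```

View pics/w3.png

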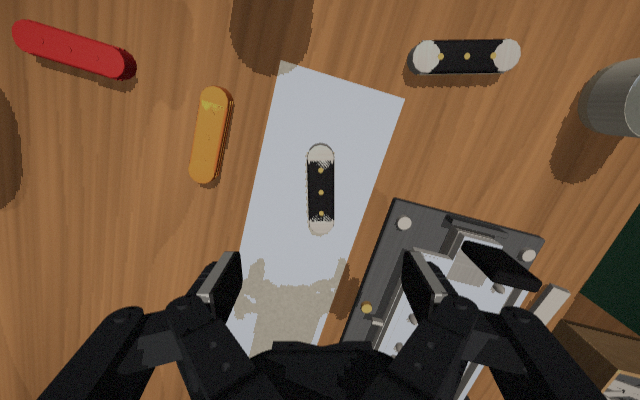

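The view shows knife B vertical at (321,192) with three rivets, well centred between the fingers. I'll descend and grip.

drive_tool --moves '[[[-0.004,0,-0.2,0.006],[0,0,-0.2,0],[0,0,-0.17,0],[0,0,-0.06,0],[0,0,-0.03,0]]]'

```text
time_s: 4.35
tcp_pos: [449.9, 239.8, 3.0]
tcp_rot: [-179.9, 0.0, 107.1]
ft_force: [0.1, -0.3, -0.1]
grip_width: 85.5
finger_force: 0.0
```

drive_tool --moves '[[[0,0,0,0],[0,0,0,0],[0,0,0,0],[0,0,0,0],[0,0,0,0]]]' --hand 1

```text
time_s: 4.85
tcp_pos: [451.7, 240.9, 5.5]
tcp_rot: [179.8, -0.0, 107.1]
ft_force: [-1.0, -0.6, 6.5]
grip_width: 24.5
finger_force: 60.0
```

drive_tool --moves '[[[0,0,0,0],[0,0,0,0],[0,0,0,0],[0,0,0,0],[0,0,0,0]]]'

```text
time_s: 5.35
tcp_pos: [451.7, 241.0, 5.5]
tcp_rot: [179.8, -0.0, 107.1]
ft_force: [-0.2, -0.3, 6.4]
grip_width: 24.2
finger_force: 60.0
```

drive_tool --moves '[[[0,0,0.1,0],[0,0,0.2,0],[0,0,0.2,0],[0,0,0.2,0],[0,0,0.05,0]]]'

```text
time_s: 5.85
tcp_pos: [453.0, 241.7, 159.1]
tcp_rot: [179.5, -0.1, 107.1]
ft_force: [1.4, 1.1, -1.0]
grip_width: 24.1
finger_force: 59.2
```

drive_tool --moves '[[[0.08,-0.088,0,0.041],[0.08,-0.088,0,0.041],[0.08,-0.088,0,0.041],[0.08,-0.088,0,0.041],[0.08,-0.088,0,0.041]]]'

```text
time_s: 6.35
tcp_pos: [530.4, 151.4, 153.2]
tcp_rot: [-179.9, -0.1, 144.3]
ft_force: [0.4, -0.3, -1.0]
grip_width: 24.4
finger_force: 59.2
```

drive_tool --moves '[[[0.08,-0.088,0,0.041],[0.08,-0.088,0,0.041],[0.08,-0.088,0,0.041],[0.08,-0.088,0,0.041],[0.0865,-0.085,0,0.04]]]'

```text
time_s: 6.85
tcp_pos: [611.6, 64.0, 153.0]
tcp_rot: [-180.0, -0.1, -179.0]
ft_force: [0.3, 0.7, -1.0]
grip_width: 24.3
finger_force: 59.2
```

drive_tool --moves '[[[0,0,-0.1,0],[0,0,-0.1,0],[0,0,-0.05,0],[0,0,0,0],[0,0,0,0]]]'

```text
time_s: 7.35
tcp_pos: [611.7, 65.1, 104.1]
tcp_rot: [-180.0, -0.0, -179.3]
ft_force: [-0.1, 1.0, -0.8]
grip_width: 24.2
finger_force: 59.1
```

```bash
python3 - <<'E'
from h import *
st(); snap('wrist','w4'); print(proj('w4',[611.8,64.9,49])); print([proj('w4',[611.8+a,64.9+b,50]) for a in(-34,34) for b in (-20,20)])
E
```

```text
{'time_s': 7.4, 'tcp_pos': [611.7, 65.1, 104.1], 'tcp_rot': [-180.0, -0.0, -179.3], 'ft_force': [-0.1, 1.0, -0.8], 'grip_width': 24.2, 'finger_force': 59.1, 'joint_positions': [6.1, 31.2, 6.9, 65.7, 0.0, 5.4]}
[321.2 217.6]
[array([294., 174.]), array([349.7, 174.7]), array([295.6, 257.4]), array([345.8, 258. ])]
```

View pics/w4.png

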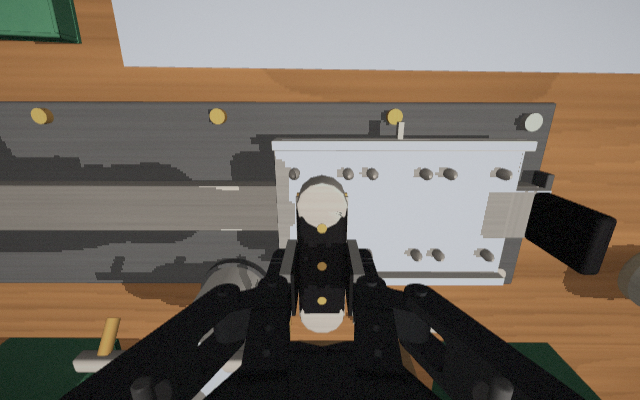

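The nest2 near pins are at (294,173) and (348,173), where the projection predicted. The held knife is straight, with its middle rivet at (322,267). I'll check its in-hand offset.

```bash
python3 - <<'E'
from h import *
for u,v in((322,228),(322,266.5),(322,300.5)): print(ray('w4',u,v,116.6))
for u,v in((294,173.5),(348,173.5),(371.5,174),(426,174),(449,174)): print(ray('w4',u,v,48))
E
```

```text
[589.5  65.  116.6]
[611.9  65.4 116.6]
[633.6  65.7 116.6]
[577.9  44.7  48. ]
[577.4  83.9  48. ]
[577.5 101.   48. ]
[577.  140.5  48. ]
[576.8 157.2  48. ]
```

drive_tool --moves '[[[0,0,-0.08,0],[0,0,-0.08,0],[0,0,-0.06,0],[0,0,-0.04,0],[0,0,-0.02,0]]]'

```text
time_s: 7.9
tcp_pos: [611.7, 65.0, 47.6]
tcp_rot: [-180.0, -0.0, -179.3]
ft_force: [-0.7, -0.6, -0.2]
grip_width: 24.3
finger_force: 64.6
```

drive_tool --moves '[[[0,0,-0.007,0],[0,0,0,0],[0,0,0,0],[0,0,0,0],[0,0,0,0]]]'

```text
time_s: 8.4
tcp_pos: [612.1, 65.0, 47.0]
tcp_rot: [180.0, 0.0, -179.3]
ft_force: [-0.3, -0.2, -0.7]
grip_width: 24.2
finger_force: 64.6
```

drive_tool --moves '[[[0,0,0,0],[0,0,0,0],[0,0,0,0],[0,0,0,0],[0,0,0,0]]]' --hand -0.1

```text
time_s: 8.9
tcp_pos: [611.8, 64.9, 46.6]
tcp_rot: [180.0, 0.0, -179.3]
ft_force: [-0.4, -0.8, 0.4]
grip_width: 46.7
finger_force: 0.0
```

drive_tool --moves '[[[0,0,0.05,0],[0,0,0.1,0],[0,0,0.2,0],[0,0,0.2,0],[0,0,0,0]]]'

```text
time_s: 9.4
tcp_pos: [616.1, 65.4, 164.6]
tcp_rot: [179.9, 0.8, -179.3]
ft_force: [0.1, 0.5, 0.7]
grip_width: 47.1
finger_force: 0.0
```

```bash
python3 - <<'E'
from h import *
st(); snap('wrist','w5'); rivets('w5',200,630,20,330,58); print(proj('w5',[611.8,64.9,58]),proj('w5',[535.6,389.6,18]))
E
```

```text
{'time_s': 9.4, 'tcp_pos': [616.1, 65.4, 164.6], 'tcp_rot': [179.9, 0.8, -179.3], 'ft_force': [0.1, 0.5, 0.7], 'grip_width': 47.1, 'finger_force': 0.0, 'joint_positions': [6.1, 28.7, 12.1, 72.6, 0.0, 5.4]}
10 [628.4  76.7] [511.1 314.6  58. ]
4 [628.   83.5] [516.2 316.2  58. ]
14 [626.9  96.5] [526.3 319.   58. ]
144 [237.5 106.9] [538.7  -6.2  58. ]
125 [379.1 106.8] [537.1 113.   58. ]
15 [625.9 112.2] [538.7 322.8  58. ]
13 [624.8 125.5] [549.6 325.9  58. ]
20 [623.8 140.9] [562.7 329.8  58. ]
24 [321.2 167.8] [590.1  64.9  58. ]
28 [320.9 190.8] [611.9  64.9  58. ]
21 [320.8 212. ] [633.1  65.   58. ]
120 [226.1 268. ] [696.3 -31.4  58. ]
253 [292.6 275.2] [704.1  36.7  58. ]
757 [331.4 312.8] [751.9  78.1  58. ]
9 [345.4 300.1] [734.8  92.8  58. ]
8 [474.5 299.6] [732.6 231.4  58. ]
4 [483.  299.8] [732.6 240.5  58. ]
20 [499.5 300. ] [732.8 258.4  58. ]
5 [513.  301.2] [734.1 273.3  58. ]
13 [523.2 312.2] [748.5 287.9  58. ]
4 [302.8 309.5] [747.8  46.8  58. ]
5 [332. 311.] [749.4  78.7  58. ]
7 [367.6 311.4] [749.5 117.5  58. ]
7 [359.6 316.4] [756.4 109.2  58. ]
35 [358.6 323.7] [766.5 108.7  58. ]
48 [369.9 324.1] [766.9 121.3  58. ]
36 [350.1 325.4] [769.   99.4  58. ]
6 [533.5 322.5] [762.5 302.9  58. ]
4 [316.  327.8] [772.7  61.4  58. ]
[320.9 190.6] [652.8 108.2]
```

Knife B sits flat at (611.9,64.9) in nest2. Next I go over knife A.

drive_tool --moves '[[[-0.038,0.162,0,0.009],[-0.038,0.162,0,0.009],[-0.038,0.162,0,0.009],[-0.038,0.162,0,0.009],[-0.038,0.162,0,0.009]]]' --hand -1

```text
time_s: 9.95
tcp_pos: [572.6, 227.8, 155.5]
tcp_rot: [-180.0, -0.1, -171.1]
ft_force: [-0.2, -0.1, -0.6]
grip_width: 85.3
finger_force: 0.0
```

drive_tool --moves '[[[-0.038,0.162,0,0.009],[-0.038,0.162,0,0.009],[-0.038,0.162,0,0.009],[-0.038,0.162,0,0.009],[-0.038,0.162,0,0.009]]]'

```text
time_s: 10.45
tcp_pos: [534.7, 389.7, 155.4]
tcp_rot: [-180.0, -0.1, -163.0]
ft_force: [0.5, 0.2, -0.6]
grip_width: 85.4
finger_force: 0.0
```

drive_tool --moves '[[[0,0,0,0],[0,0,0,0],[0,0,0,0],[0,0,0,0],[0,0,0,0]]]'

```text
time_s: 10.95
tcp_pos: [536.3, 387.7, 156.7]
tcp_rot: [-180.0, -0.0, -163.2]
ft_force: [0.2, -0.3, 0.4]
grip_width: 85.7
finger_force: 0.0
```

```bash
python3 - <<'E'
from h import *
st(); snap('wrist','w6'); print(proj('w6',[535.6,389.6,18])); rivets('w6',260,380,120,280,18)
E
```

```text
{'time_s': 11.0, 'tcp_pos': [536.3, 387.7, 156.7], 'tcp_rot': [-180.0, -0.0, -163.2], 'ft_force': [0.2, -0.3, 0.4], 'grip_width': 85.7, 'finger_force': 0.0, 'joint_positions': [35.9, 34.5, 20.8, 76.2, -0.0, 19.1]}
[323.4 186.8]
18 [323.1 166.7] [515.3 383.1  18. ]
24 [323.  186.7] [535.6 389.2  18. ]
15 [323.3 206. ] [556.  395.7  18. ]
```

drive_tool --moves '[[[0,0.002,-0.2,0.002],[0,0,-0.2,0],[0,0,-0.2,0],[0,0,-0.12,0],[0,0,-0.036,0]]]'

```text
time_s: 11.5
tcp_pos: [533.7, 387.0, 1.6]
tcp_rot: [-179.9, -0.4, -162.8]
ft_force: [0.5, -1.0, -0.1]
grip_width: 85.6
finger_force: 0.0
```

drive_tool --moves '[[[0,0,0,0],[0,0,0,0],[0,0,0,0],[0,0,0,0],[0,0,0,0]]]' --hand 1

```text
time_s: 12.0
tcp_pos: [537.1, 390.3, 7.6]
tcp_rot: [179.9, 0.2, -162.7]
ft_force: [-0.7, 0.3, 3.7]
grip_width: 23.8
finger_force: 60.7
```

drive_tool --moves '[[[0,0,0,0],[0,0,0.05,0],[0,0,0.2,0],[0,0,0.2,0],[0,0,0.2,0]]]'

```text
time_s: 12.5
tcp_pos: [535.2, 388.9, 136.7]
tcp_rot: [-180.0, -0.1, -162.7]
ft_force: [0.1, 0.1, -0.2]
grip_width: 23.9
finger_force: 60.0
```

drive_tool --moves '[[[0.047,-0.13,0.02,-0.0115],[0.047,-0.13,0,-0.0115],[0.047,-0.13,0,-0.0115],[0.047,-0.13,0,-0.0115],[0.047,-0.13,0,-0.0115]]]'

```text
time_s: 13.0
tcp_pos: [582.7, 258.2, 139.7]
tcp_rot: [-180.0, -0.0, -173.2]
ft_force: [-0.1, 0.3, -0.8]
grip_width: 24.3
finger_force: 60.0
```

drive_tool --moves '[[[0.047,-0.13,0,-0.0115],[0.047,-0.13,0,-0.0115],[0.0445,-0.134,0,-0.0115],[0,0,-0.08,0],[0,0,-0.08,0]]]'

```text
time_s: 13.5
tcp_pos: [611.2, 179.2, 108.0]
tcp_rot: [180.0, 0.1, -179.4]
ft_force: [0.5, 1.3, -0.9]
grip_width: 24.2
finger_force: 60.1
```

drive_tool --moves '[[[0,0,0,0],[0,0,0,0],[0,0,0,0],[0,0,0,0],[0,0,0,0]]]'

```text
time_s: 14.0
tcp_pos: [610.9, 180.9, 108.3]
tcp_rot: [180.0, 0.1, -179.3]
ft_force: [-0.3, -0.4, -0.3]
grip_width: 23.9
finger_force: 60.0
```

```bash
python3 - <<'E'
from h import *
st(); im=snap('wrist','w7'); z=ctrl.sense()['tcp_pos'][2]; rivets('w7',290,350,190,330,z+12); print([proj('w7',[610.5+a,180.5+b,48]) for a in(-34,34) for b in (-20,20)])
cv2.imwrite('pics/w7c.png',cv2.resize(im[100:340,180:480,::-1],None,fx=2.5,fy=2.5,interpolation=cv2.INTER_CUBIC))
E
```

```text
{'time_s': 14.0, 'tcp_pos': [610.9, 180.9, 108.3], 'tcp_rot': [180.0, 0.1, -179.3], 'ft_force': [-0.3, -0.4, -0.3], 'grip_width': 23.9, 'finger_force': 60.0, 'joint_positions': [16.5, 33.3, 11.2, 67.8, -0.0, 15.8]}
4 [297.5 190.5] [569.2 168.7 120.1]
73 [321.6 224.5] [587.1 180.6 120.1]
69 [321.6 261.6] [608.5 180.9 120.1]
52 [321.5 295.1] [629.8 181.1 120.1]
[array([294.5, 171.3]), array([348.6, 172. ]), array([295.9, 252.8]), array([344.9, 253.4])]
```

View pics/w7c.png

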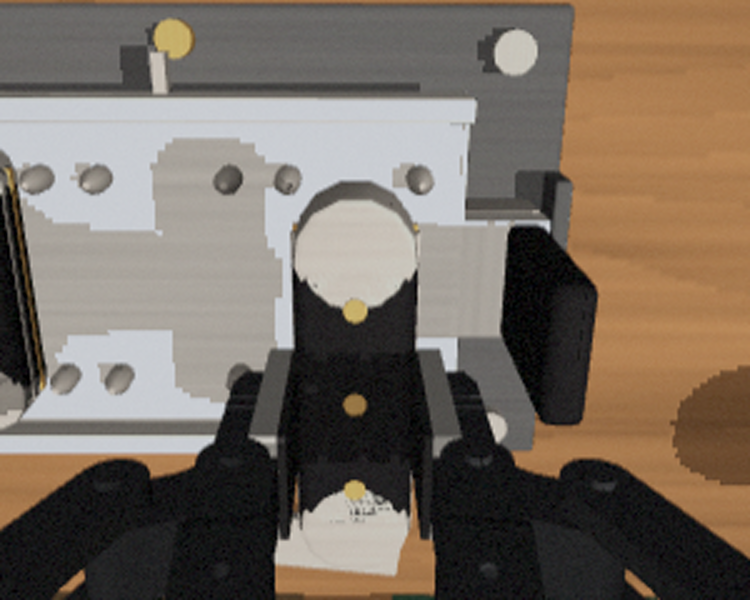

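The pins at crop (288,179) and (419,180) match the projection, and the held knife is centred and straight. I'll descend with a force check.

drive_tool --moves '[[[0,0,-0.08,0],[0,0,-0.08,0],[0,0,-0.06,0],[0,0,-0.05,0],[0,0,-0.015,0]]]'

```text
time_s: 14.55
tcp_pos: [609.7, 180.3, 49.0]
tcp_rot: [-180.0, -0.1, -179.3]
ft_force: [-0.0, -0.3, -1.0]
grip_width: 24.3
finger_force: 60.0
```

drive_tool --moves '[[[0,0,-0.006,0],[0,0,0,0],[0,0,0,0],[0,0,-0.006,0],[0,0,0,0]]]'

```text
time_s: 15.05
tcp_pos: [610.6, 180.6, 48.3]
tcp_rot: [180.0, 0.0, -179.3]
ft_force: [0.1, -0.5, -0.7]
grip_width: 23.8
finger_force: 60.0
```

drive_tool --moves '[[[0,0,-0.005,0],[0,0,0,0],[0,0,0,0],[0,0,0,0],[0,0,0,0]]]'

```text
time_s: 15.55
tcp_pos: [610.7, 180.6, 47.6]
tcp_rot: [180.0, 0.0, -179.3]
ft_force: [-1.6, -0.7, 4.8]
grip_width: 24.3
finger_force: 60.7
```

drive_tool --moves '[[[0,0,0,0],[0,0,0,0],[0,0,0,0],[0,0,0,0],[0,0,0,0]]]' --hand -0.1

```text
time_s: 16.05
tcp_pos: [610.9, 177.3, 47.2]
tcp_rot: [-179.7, 0.0, -179.4]
ft_force: [-0.4, -8.5, 5.6]
grip_width: 46.9
finger_force: 3.2
```

drive_tool --moves '[[[0,0,0.05,0],[0,0,0.1,0],[0,0,0.2,0],[0,0,0.2,0],[0,0,0.1,0]]]'

```text
time_s: 16.55
tcp_pos: [612.2, 181.5, 181.4]
tcp_rot: [179.9, 0.3, -179.3]
ft_force: [0.5, -0.7, 0.2]
grip_width: 47.0
finger_force: 0.0
```

drive_tool --moves '[[[0,0,0,0],[0,0,0,0],[0,0,0,0],[0,0,0,0],[0,0,0,0]]]'

```text
time_s: 17.05
tcp_pos: [609.8, 180.3, 175.5]
tcp_rot: [-180.0, -0.2, -179.3]
ft_force: [0.2, -0.1, 0.4]
grip_width: 46.5
finger_force: 0.0
```

```bash
python3 - <<'E'
from h import *
st(); im=snap('wrist','w8'); rivets('w8',220,350,140,250,58); print([proj('w8',[610.5+a,180.5+b,48]) for a in(-34,34) for b in (-20,20)])
E
```

```text
{'time_s': 17.0, 'tcp_pos': [609.8, 180.3, 175.5], 'tcp_rot': [-180.0, -0.2, -179.3], 'ft_force': [0.2, -0.1, 0.4], 'grip_width': 46.5, 'finger_force': 0.0, 'joint_positions': [16.5, 31.0, 17.6, 76.8, 0.0, 15.8]}
22 [322.  171.1] [587.8 180.5  58. ]
4 [220.  182.5] [600.2  82.6  58. ]
4 [221.  191.5] [609.2  82.7  58. ]
29 [321.7 192.8] [609.3 180.5  58. ]
5 [222. 200.] [618.   82.8  58. ]
23 [223.4 213.6] [632.2  82.8  58. ]
16 [321.8 213.4] [630.7 180.8  58. ]
[array([301.6, 157.2]), array([342.8, 157.7]), array([302.2, 221.9]), array([340.4, 222.4])]
```

Knife A is at (609.3,180.5) in nest0. Next I go to the dial for a close look.

drive_tool --moves '[[[-0.05,-0.15,0.01,0],[-0.055,-0.2,0.01,0],[-0.055,-0.2,0.01,0],[-0.055,-0.2,0.01,0],[-0.055,-0.2,0.01,0]]]'

```text
time_s: 17.6
tcp_pos: [555.7, -10.9, 186.8]
tcp_rot: [-180.0, -0.0, -179.3]
ft_force: [0.5, -0.1, -0.3]
grip_width: 47.1
finger_force: 0.0
```

drive_tool --moves '[[[-0.055,-0.2,0.01,0],[-0.055,-0.2,0.01,0],[-0.055,-0.2,0.01,0],[-0.055,-0.2,0.01,0],[-0.055,-0.2,0.01,0]]]' --hand -1

```text
time_s: 18.1
tcp_pos: [500.8, -211.0, 196.9]
tcp_rot: [180.0, -0.0, -179.3]
ft_force: [1.2, -1.5, -1.0]
grip_width: 85.5
finger_force: 0.0
```

drive_tool --moves '[[[-0.055,-0.2,0,0],[-0.055,-0.2,0,0],[-0.055,-0.2,0,0],[-0.05,-0.2,0,0],[-0.05,-0.1,0,0]]]'

```text
time_s: 18.6
tcp_pos: [447.5, -392.6, 196.4]
tcp_rot: [-180.0, -0.0, -179.5]
ft_force: [0.4, 0.1, -0.3]
grip_width: 85.2
finger_force: 0.0
```

drive_tool --moves '[[[0,0,0,0],[0,0,0,0],[0,0,0,0],[0,0,0,0],[0,0,0,0]]]'

```text
time_s: 19.1
tcp_pos: [449.1, -388.5, 197.2]
tcp_rot: [-180.0, 0.0, -179.2]
ft_force: [0.1, -0.3, 0.1]
grip_width: 85.4
finger_force: 0.0
```

```bash
python3 - <<'E'
from h import *
st(); im=snap('wrist','w9'); u,v=proj('w9',[506,-408,60]).astype(int); print(u,v)
x0,y0=max(u-75,0),max(v-75,0); print(x0,y0)
cv2.imwrite('pics/w9c.png',cv2.resize(im[y0:y0+150,x0:x0+150,::-1],None,fx=4,fy=4,interpolation=cv2.INTER_CUBIC))
E
```

```text
{'time_s': 19.1, 'tcp_pos': [449.1, -388.5, 197.2], 'tcp_rot': [-180.0, 0.0, -179.2], 'ft_force': [0.1, -0.3, 0.1], 'grip_width': 85.4, 'finger_force': 0.0, 'joint_positions': [-40.9, 25.4, 11.8, 76.4, 0.0, -41.7]}
303 236
228 161
```

View pics/w9c.png

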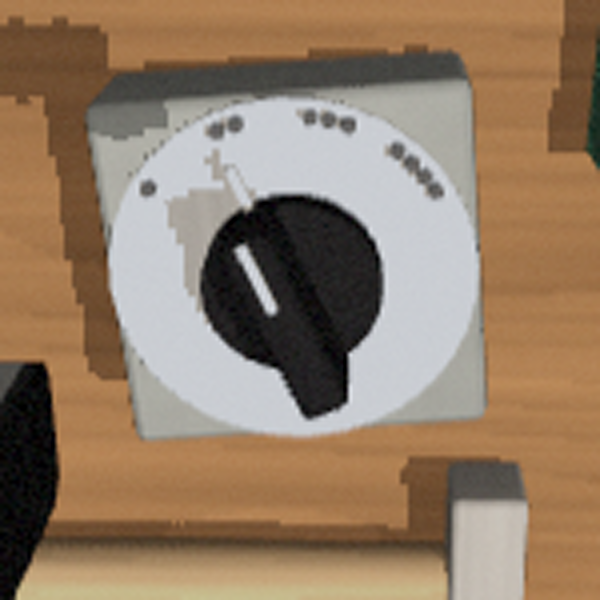

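The dial pointer is aimed at the two-stud mark: the tip line runs (228,165)-(252,208), with the marks at one (148,188), two (225,127), three (328,120) and four (415,172). I'll compute the axis and the angles.

```bash
python3 - <<'E'
from h import *
R=lambda u,v,z:ray('w9',228+u/4,161+v/4,z)[:2]
box=[R(*p,40) for p in((88,107),(470,82),(487,413),(143,440))]; c=np.mean(box,0); print('box',box,c)
an=lambda d:np.degrees(np.arctan2(d[1],d[0])).round(1)
m=[R(*p,41) for p in((148,188),(225,127),(328,120),(415,172))]; print([ (an(p-c),np.linalg.norm(p-c).round(1)) for p in m])
for z in(50,60,70): a,b=R(228,165,z),R(252,208,z); print('tip',z,a,an(a-b),an(a-c),np.linalg.norm(a-c))
a,b=R(240,248,77),R(275,312,77); print('top',a,b,an(a-b),an(a-c),an(b-c))
E
```

```text
box [array([ 456.6, -468.1]), array([ 447.9, -361.9]), array([ 552.5, -352.4]), array([ 563.6, -458.1])] [ 505.15  -410.125]
[(np.float64(-120.7), np.float64(49.1)), (np.float64(-155.6), np.float64(47.8)), (np.float64(169.0), np.float64(46.9)), (np.float64(132.7), np.float64(45.8))]
tip 50 [ 469.6 -428.2] -153.4 -153.0 39.88117507045143
tip 60 [ 466.1 -426.8] -153.2 -156.9 42.46125439739148
tip 70 [ 462.6 -425.5] -153.2 -160.1 45.242602986565615
top [ 482.5 -422.1] [ 500.4 -413.5] -154.3 -152.1 -144.6
```

drive_tool --moves '[[[0.07,-0.025,-0.1,0.036],[0.07,-0.025,-0.1,0.036],[0.07,-0.025,-0.1,0.036],[0.0725,-0.0275,-0.1,0.035],[0,0,0,0]]]'

```text
time_s: 19.65
tcp_pos: [505.0, -408.4, 113.1]
tcp_rot: [179.7, -0.1, -153.4]
ft_force: [-0.3, 0.3, -0.3]
grip_width: 85.4
finger_force: 0.0
```

drive_tool --moves '[[[0,0,0,0],[0,0,-0.1,0],[0,0,-0.1,0],[0,0,-0.06,0],[0,0,-0.035,0]]]'

```text
time_s: 20.15
tcp_pos: [504.6, -409.8, 58.1]
tcp_rot: [180.0, -0.0, -153.6]
ft_force: [0.5, 0.7, 0.6]
grip_width: 85.2
finger_force: 0.0
```

drive_tool --moves '[[[0,0,0,0],[0,0,0,0],[0,0,0,0],[0,0,0,0],[0,0,0,0]]]' --hand 1

```text
time_s: 20.65
tcp_pos: [506.3, -411.7, 59.2]
tcp_rot: [-179.7, 0.1, -153.6]
ft_force: [-0.7, -2.4, 1.0]
grip_width: 12.4
finger_force: 50.3
```

drive_tool --moves '[[[0,0,0,0],[0,0,0,0],[0,0,0,0],[0,0,0,0],[0,0,0,0]]]'

```text
time_s: 21.15
tcp_pos: [506.3, -411.6, 59.2]
tcp_rot: [-179.8, 0.1, -153.6]
ft_force: [2.7, -4.6, 2.1]
grip_width: 12.5
finger_force: 61.1
```

drive_tool --moves '[[[0.004,-0.006,0,-0.0385],[0,0,0,-0.0385],[0,0,0,-0.0385],[0,0,0,-0.0385],[0,0,0,-0.0385]]]'

```text
time_s: 21.65
tcp_pos: [506.3, -411.5, 59.2]
tcp_rot: [-180.0, 0.1, 171.5]
ft_force: [0.9, -1.8, 3.7]
grip_width: 12.5
finger_force: 61.5
```

drive_tool --moves '[[[0,0,0,0],[0,0,0,0],[0,0,0,0],[0,0,0,0],[0,0,0,0]]]'

```text
time_s: 22.15
tcp_pos: [506.3, -411.5, 59.2]
tcp_rot: [-180.0, 0.1, 171.9]
ft_force: [0.6, -1.0, 5.4]
grip_width: 12.6
finger_force: 61.6
```

drive_tool --moves '[[[0,0,0,0],[0,0,0,0],[0,0,0,0],[0,0,0,0],[0,0,0.1,0]]]' --hand -1

```text
time_s: 22.65
tcp_pos: [503.5, -409.2, 74.5]
tcp_rot: [179.8, -0.4, 171.8]
ft_force: [-0.6, -0.3, -0.4]
grip_width: 83.5
finger_force: 0.0
```

drive_tool --moves '[[[0,0,0.2,0],[-0.1,0,0.2,0],[-0.1,0,0.2,0],[-0.1,0,0,0],[0,0,0,0]]]'

```text
time_s: 23.15
tcp_pos: [444.4, -411.8, 200.2]
tcp_rot: [-179.9, 0.1, 171.7]
ft_force: [-0.7, 1.1, -0.2]
grip_width: 85.2
finger_force: 0.0
```

```bash
python3 - <<'E'
from h import *
st(); im=snap('wrist','w10'); u,v=proj('w10',[505,-410,60]).astype(int); print(u,v)
h=cv2.cvtColor(im,cv2.COLOR_RGB2HSV)
x0,y0=u-75,v-75; c=im[y0:y0+150,x0:x0+150]; print(x0,y0)
w=cv2.resize(c[:,:,::-1],None,fx=4,fy=4,interpolation=cv2.INTER_CUBIC); cv2.imwrite('pics/w10c.png',w)
# white line on the bar top: bright pixels enclosed in dark
g=c.max(2); dark=cv2.morphologyEx((g<70).astype(np.uint8),cv2.MORPH_CLOSE,np.ones((7,7),np.uint8))
m=((g>130)&(dark>0)).astype(np.uint8); n,l,s,cc=cv2.connectedComponentsWithStats(m)
for i in range(1,n):
    if s[i,4]>8:
        p=np.argwhere(l==i)[:,::-1]+[x0,y0]; W=np.array([ray('w10',*q,77)[:2] for q in p]); vx,vy,a,b=cv2.fitLine(W.astype(np.float32),2,0,.01,.01).ravel(); print(s[i],cc[i]+[x0,y0],a,b,np.degrees(np.arctan2(vy,vx)))
E
```

```text
{'time_s': 23.2, 'tcp_pos': [444.4, -411.8, 200.2], 'tcp_rot': [-179.9, 0.1, 171.7], 'ft_force': [-0.7, 1.1, -0.2], 'grip_width': 85.2, 'finger_force': 0.0, 'joint_positions': [-42.8, 26.6, 14.1, 77.4, -0.0, -34.5]}
331 237
256 162
[74 61  3 18 53] [330.98113208 231.33962264] 489.20944 -408.5434 -8.017724
```

The dial bar is now at 172°, which is three studs. I'm going to the carrier's tab.

drive_tool --moves '[[[0.05,0.15,0,0.01],[0.05,0.2,0,0.01],[0.05,0.2,0,0.01],[0.05,0.2,0,0.01],[0.05,0.2,0,0.009]]]'

```text
time_s: 23.7
tcp_pos: [496.1, -218.9, 196.3]
tcp_rot: [179.9, -0.1, -179.3]
ft_force: [0.6, 0.3, -0.0]
grip_width: 85.2
finger_force: 0.0
```

drive_tool --moves '[[[0.05,0.2,0,0],[0.05,0.2,0,0],[0.05,0.2,0,0],[0.05,0.2,0,0],[0.05,0.2,0,0]]]'

```text
time_s: 24.2
tcp_pos: [545.9, -18.7, 196.4]
tcp_rot: [180.0, -0.1, -179.3]
ft_force: [-1.1, 0.2, -0.5]
grip_width: 85.5
finger_force: 0.0
```

drive_tool --moves '[[[0.05,0.2,0,0],[0.05,0.2,0,0],[0.05,0.2,0,0],[0.05,0.2,0,0],[0.05,0.2,0,0]]]'

```text
time_s: 24.7
tcp_pos: [595.6, 181.3, 196.0]
tcp_rot: [-180.0, -0.2, -179.3]
ft_force: [0.5, -0.5, 0.0]
grip_width: 85.1
finger_force: 0.0
```

drive_tool --moves '[[[0.0,0.2,0,0],[0,0.08,0,0],[0,0,-0.1,0],[0,0,-0.1,0],[0,0,0,0]]]' --hand 0.1

```text
time_s: 25.2
tcp_pos: [593.2, 234.2, 153.2]
tcp_rot: [-179.8, -0.5, -179.4]
ft_force: [-0.4, 0.3, -0.3]
grip_width: 38.3
finger_force: 0.0
```

drive_tool --moves '[[[0,0,0,0],[0,0,0,0],[0,0,0,0],[0,0,0,0],[0,0,0,0]]]'

```text
time_s: 25.7
tcp_pos: [596.1, 234.8, 158.8]
tcp_rot: [180.0, 0.1, -179.4]
ft_force: [-1.0, -0.2, 0.4]
grip_width: 38.6
finger_force: 0.0
```

```bash
python3 - <<'E'
from h import *
st(); im=snap('wrist','w11'); rivets('w11',120,280,100,250,58); print(proj('w11',[609.6,234.6,95]))
g=im.max(2); print([proj('w11',[609.6+a,234.6+b,95]) for a in(-20,20) for b in(-6,6)])
u,v=proj('w11',[600,234.6,95]).astype(int); print(v,''.join('#' if t<60 else '.' for t in g[v,u-40:u+60]), u-40)
E
```

```text
{'time_s': 25.7, 'tcp_pos': [596.1, 234.8, 158.8], 'tcp_rot': [180.0, 0.1, -179.4], 'ft_force': [-1.0, -0.2, 0.4], 'grip_width': 38.6, 'finger_force': 0.0, 'joint_positions': [21.5, 31.9, 16.5, 74.6, 0.0, 20.9]}
145 [208.4 128.3] [534.8 138.6  58. ]
11 [148.9 172.5] [573.7  81.3  58. ]
9 [277. 174.] [573.7 195.   58. ]
5 [151. 182.] [582.4  81.6  58. ]
28 [129.5 188.5] [588.7  61.   58. ]
22 [261.3 188.8] [587.7 180.2  58. ]
11 [278. 193.] [591.5 195.2  58. ]
5 [153. 193.] [592.7  81.5  58. ]
4 [154.  198.5] [598.   81.5  58. ]
24 [134.7 210.9] [610.3  61.3  58. ]
23 [262.8 211. ] [609.2 180.4  58. ]
10 [279.  212.5] [610.5 195.4  58. ]
4 [157.8 216.5] [615.8  81.8  58. ]
4 [160.  229.5] [629.1  81.6  58. ]
24 [139.3 232.1] [632.   61.4  58. ]
21 [264.2 232. ] [630.6 180.6  58. ]
16 [161.8 236.7] [636.6  82.1  58. ]
[321.1 228.8]
[array([313.7, 205.4]), array([329. , 205.5]), array([313.6, 250.8]), array([328.1, 250.9])]
217 .................................##############..###................................................ 281
```

drive_tool --moves '[[[0.03,0,-0.1,0],[0,0,-0.15,0],[0,0,-0.12,0],[0,0,-0.06,0],[0,0,-0.02,0]]]'

```text
time_s: 26.25
tcp_pos: [600.8, 234.4, 66.4]
tcp_rot: [-179.9, -0.2, -179.4]
ft_force: [-0.7, 0.3, -0.1]
grip_width: 38.4
finger_force: 0.0
```

drive_tool --moves '[[[0,0,0,0],[0,0,0,0],[0,0,0,0],[0,0,0,0],[0,0,0,0]]]' --hand 1

```text
time_s: 26.75
tcp_pos: [602.7, 234.5, 69.5]
tcp_rot: [-180.0, 0.1, -179.4]
ft_force: [-0.4, -4.1, 5.7]
grip_width: 11.2
finger_force: 60.4
```

drive_tool --moves '[[[0,0,0,0],[0,0,0,0],[0,0,0,0],[0,0,0,0],[0,0,0,0]]]'

```text
time_s: 27.25
tcp_pos: [602.8, 234.5, 69.5]
tcp_rot: [-180.0, 0.1, -179.4]
ft_force: [-0.7, -3.2, 5.8]
grip_width: 11.0
finger_force: 60.5
```

drive_tool --moves '[[[0.001,-0.05,0,0],[0.001,-0.07,0,0],[0.001,-0.07,0,0],[0.001,-0.07,0,0],[0.001,-0.07,0,0]]]'

```text
time_s: 27.75
tcp_pos: [603.4, 170.2, 69.5]
tcp_rot: [179.8, 0.1, -179.3]
ft_force: [-1.4, 2.3, 4.7]
grip_width: 10.9
finger_force: 60.7
```

drive_tool --moves '[[[0.001,-0.07,0,0],[0.001,-0.07,0,0],[0.001,-0.07,0,0],[0.001,-0.07,0,0],[0.001,-0.05,0,0]]]'

```text
time_s: 28.25
tcp_pos: [604.1, 106.1, 69.5]
tcp_rot: [179.6, 0.1, -179.3]
ft_force: [-3.0, 8.2, 6.8]
grip_width: 10.8
finger_force: 60.8
```

drive_tool --moves '[[[0,-0.02,0,0],[0,-0.02,0,0],[0,0,0,0],[0,0,0,0],[0,0,0,0]]]'

```text
time_s: 28.75
tcp_pos: [604.2, 94.9, 69.5]
tcp_rot: [180.0, 0.1, -179.4]
ft_force: [-1.9, -2.1, 7.3]
grip_width: 11.1
finger_force: 60.9
```

```bash
python3 - <<'E'
from h import *
st(); im=snap('wrist','w12'); rivets('w12',120,280,100,250,58); snap('top','top2')
cv2.imwrite('pics/w12c.png',cv2.resize(im[60:310,60:380,::-1],None,fx=2.4,fy=2.4,interpolation=cv2.INTER_CUBIC))
E
```

```text
{'time_s': 28.8, 'tcp_pos': [604.2, 94.9, 69.5], 'tcp_rot': [180.0, 0.1, -179.4], 'ft_force': [-1.9, -2.1, 7.3], 'grip_width': 11.1, 'finger_force': 60.9, 'joint_positions': [8.9, 32.4, 3.5, 60.9, 0.0, 8.3]}
328 [157.3 128.6] [535.9   6.4  58. ]
76 [257.5 218. ] [586.9  56.7  58. ]
57 [230.5 220.6] [588.7  40.6  58. ]
```

View pics/w12c.png

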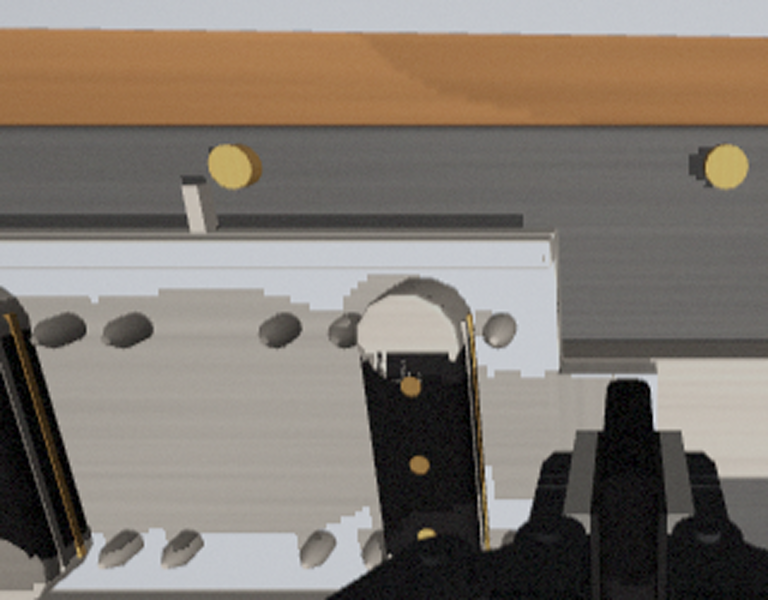

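The pointer is beside the middle stud (pointer at crop (194,188), stud at (233,165), offset by height), and both knives lie in their nests. I'll release the tab, lift, and triangulate the cap from the top and scene views.

drive_tool --moves '[[[0,0,0,0],[0,0,0,0],[0,0,0,0],[0,0,0,0],[0,0,0,0]]]' --hand 0.15

```text
time_s: 29.35
tcp_pos: [603.7, 94.9, 67.8]
tcp_rot: [180.0, -0.0, -179.4]
ft_force: [0.6, 0.6, -0.2]
grip_width: 36.6
finger_force: 0.0
```

drive_tool --moves '[[[0,0,0.1,0],[0,0,0.2,0],[0,0,0.2,0],[0,0,0.2,0],[0,0,0.1,0]]]'

```text
time_s: 29.85
tcp_pos: [605.3, 95.1, 232.5]
tcp_rot: [179.9, 0.4, -179.4]
ft_force: [0.6, 0.5, -0.1]
grip_width: 36.4
finger_force: 0.0
```

```bash
python3 - <<'E'
from h import *
st()
L=[]
for f,(x0,x1,y0,y1) in dict(top0=(328,362,98,130),scene0=(258,290,215,245)).items():
    im=np.load(f'pics/{f}.npy'); g=im[y0:y1,x0:x1].max(2); m=(g<75).astype(np.uint8)
    n,l,s,c=cv2.connectedComponentsWithStats(m); i=1+s[1:,4].argmax(); print(f,s[i],c[i]+[x0,y0]); 
    print('\n'.join(''.join('#' if t else '.' for t in r) for r in m))
for z in(130,140,150,160): print(z,ray('top0',345,114,z))
E
```

```text
{'time_s': 29.8, 'tcp_pos': [605.3, 95.1, 232.5], 'tcp_rot': [179.9, 0.4, -179.4], 'ft_force': [0.6, 0.5, -0.1], 'grip_width': 36.4, 'finger_force': 0.0, 'joint_positions': [8.9, 26.6, 19.0, 82.0, 0.0, 8.3]}
top0 [11  0 23  5 94] [349.84042553 100.44680851]
.............#..#.................
...........#######################
...........#######################
...........#######################
...........#######################
..................................
..................................
..................................
..................................
..................................
.................#................
..............#######.............
.............#########............
............###.######............
...............########...........
............###########...........
.............#.#.######...........
............#..###.####...........
............#.....###.............
...................#..............
.............##...###.............
.............##...#.#.............
...............#####..............
..................................
..
[... 720 characters left out ...]
..........
.........############...........
.........############...........
.........############...........
.........###########............
.........##########.............
..........########..............
.............####...............
................................
................................
................................
................................
................................
................................
................................
................................
................................
................................
................................
130 [712.4 -17.8 130. ]
140 [709.8 -17.3 140. ]
150 [707.2 -16.9 150. ]
160 [704.5 -16.5 160. ]
```

```bash
python3 - <<'E'
from h import *
for z in(130,140,150,160,170): print(z,ray('scene0',272.3,225.3,z),ray('top0',345,111.5,z),proj('top0',[703,-16.3,z]),proj('scene0',[703,-16.3,z]))
E
```

```text
130 [678.  -35.9 130. ] [719.8 -17.6 130. ] [344.4 117.2] [273.3 232.6]
140 [686.6 -29.4 140. ] [717.1 -17.2 140. ] [344.6 116.3] [273.1 230.1]
150 [695.1 -22.9 150. ] [714.4 -16.7 150. ] [344.8 115.4] [272.8 227.7]
160 [703.7 -16.4 160. ] [711.7 -16.3 160. ] [344.9 114.5] [272.5 225.2]
170 [712.2 -10.  170. ] [709.  -15.8 170. ] [345.1 113.6] [272.2 222.6]
```

drive_tool --moves '[[[0.099,-0.111,0,0],[0.099,-0.111,0,0],[0.099,-0.111,0,0],[0.099,-0.111,0,0],[0.1,-0.112,0,0]]]' --hand 1

```text
time_s: 30.35
tcp_pos: [703.6, -17.2, 227.9]
tcp_rot: [180.0, -0.0, -179.4]
ft_force: [1.0, 0.7, -0.5]
grip_width: -0.0
finger_force: 0.0
```

drive_tool --moves '[[[0,0,-0.1,0],[0,0,-0.09,0],[0,0,0,0],[0,0,0,0],[0,0,0,0]]]'

```text
time_s: 30.85
tcp_pos: [703.5, -16.1, 191.5]
tcp_rot: [-180.0, 0.1, -179.4]
ft_force: [-0.8, -1.1, 0.2]
grip_width: 0.3
finger_force: 0.0
```

```bash
python3 - <<'E'
from h import *
st(); im=snap('top','top3'); snap('wrist','w13')
E
```

```text
{'time_s': 30.8, 'tcp_pos': [703.5, -16.1, 191.5], 'tcp_rot': [-180.0, 0.1, -179.4], 'ft_force': [-0.8, -1.1, 0.2], 'grip_width': 0.3, 'finger_force': 0.0, 'joint_positions': [-1.3, 39.3, 34.3, 84.9, 0.0, -1.9]}
```

View pics/w13.png

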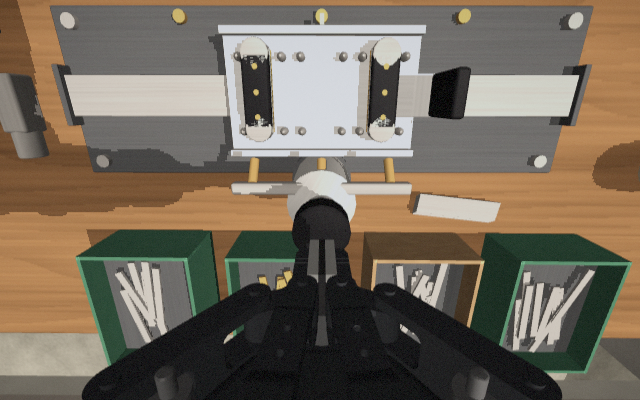

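The carrier pointer is at the middle stud (321,17). Both knives sit in their nests at (256,90) and (385,90), and the closed fingers are above the cap at (321,225). Now I press.

drive_tool --moves '[[[0,0,-0.06,0],[0,0,-0.04,0],[0,0,-0.025,0],[0,0,0,0],[0,0,0,0]]]'

```text
time_s: 31.45
tcp_pos: [702.5, -16.3, 165.5]
tcp_rot: [180.0, -0.0, -179.4]
ft_force: [-2.6, 0.5, 4.7]
grip_width: -0.3
finger_force: 1.9
```

drive_tool --moves '[[[0,0,-0.025,0],[0,0,-0.02,0],[0,0,-0.01,0],[0,0,0,0],[0,0,0,0]]]'

```text
time_s: 31.95
tcp_pos: [703.1, -16.3, 156.0]
tcp_rot: [180.0, 0.1, -179.4]
ft_force: [-3.0, 0.4, 7.5]
grip_width: 0.1
finger_force: 3.8
```

drive_tool --moves '[[[0,0,-0.01,0],[0,0,-0.01,0],[0,0,-0.005,0],[0,0,0,0],[0,0,0,0]]]'

```text
time_s: 32.45
tcp_pos: [703.2, -16.3, 154.0]
tcp_rot: [-180.0, 0.2, -179.4]
ft_force: [-6.4, 1.1, 16.2]
grip_width: -0.0
finger_force: 8.5
```

drive_tool --moves '[[[0,0,-0.008,0],[0,0,0,0],[0,0,0,0],[0,0,0,0],[0,0,0,0]]]'

```text
time_s: 32.95
tcp_pos: [703.3, -16.3, 154.0]
tcp_rot: [-180.0, 0.3, -179.4]
ft_force: [-9.5, 0.1, 22.5]
grip_width: 0.2
finger_force: 10.9
```

drive_tool --moves '[[[0,0,0.05,0],[0,0,0.1,0],[0,0,0.1,0],[0,0,0.1,0],[0,0,0.06,0]]]'

```text
time_s: 33.45
tcp_pos: [703.7, -16.5, 231.3]
tcp_rot: [-180.0, 0.2, -179.4]
ft_force: [0.1, -0.4, 0.2]
grip_width: 0.1
finger_force: 0.0
```

drive_tool --moves '[[[-0.099,0.111,0,0],[-0.099,0.111,0,0],[-0.099,0.111,0,0],[-0.099,0.111,0,0],[-0.099,0.112,0,0]]]'

```text
time_s: 33.95
tcp_pos: [603.3, 95.5, 229.2]
tcp_rot: [-180.0, 0.0, -179.4]
ft_force: [1.0, -0.2, -1.1]
grip_width: 0.1
finger_force: 0.0
```

drive_tool --moves '[[[0,0,-0.1,0],[0,0,-0.1,0],[0,0,-0.1,0],[0,0,0,0],[0,0,0,0]]]' --hand 0.1

```text
time_s: 34.45
tcp_pos: [603.9, 94.7, 169.3]
tcp_rot: [-180.0, -0.0, -179.4]
ft_force: [0.4, -0.9, -0.1]
grip_width: 38.4
finger_force: 0.0
```

```bash
python3 - <<'E'
from h import *
st(); im=snap('wrist','w14'); rivets('w14',120,280,150,250,58)
g=im.max(2); u,v=proj('w14',[602,94.8,95]).astype(int); print(v,''.join('#' if t<60 else '.' for t in g[v,u-40:u+60]), u-40,[proj('w14',[602,94.8+b,95]) for b in(-6,6)])
E
```

```text
{'time_s': 34.4, 'tcp_pos': [603.9, 94.7, 169.3], 'tcp_rot': [-180.0, -0.0, -179.4], 'ft_force': [0.4, -0.9, -0.1], 'grip_width': 38.4, 'finger_force': 0.0, 'joint_positions': [8.9, 28.2, 12.1, 73.9, -0.0, 8.3]}
10 [155.4 163.7] [575.5 -58.1  58. ]
8 [279.  164.5] [575.   55.3  58. ]
8 [158.4 178.5] [589.5 -57.8  58. ]
22 [136.9 178.9] [590.1 -77.9  58. ]
26 [263.8 179.7] [589.5  40.6  58. ]
5 [160. 188.] [598.7 -57.8  58. ]
8 [162.4 200.5] [611.2 -57.7  58. ]
26 [141.6 201.1] [612.  -77.7  58. ]
22 [265.1 201.1] [610.7  40.7  58. ]
8 [164.4 211.5] [622.5 -57.6  58. ]
19 [146.  221.8] [633.6 -77.5  58. ]
18 [266.8 221.5] [631.9  41.3  58. ]
11 [167.4 227.9] [639.9 -57.5  58. ]
206 ..................................##############.................................................... 281 [array([314.3, 206.4]), array([328.9, 206.6])]
```

drive_tool --moves '[[[0,0,-0.15,0],[0,0,-0.15,0],[0,0,-0.12,0],[0,0,-0.06,0],[0,0,-0.022,0]]]'

```text
time_s: 35.0
tcp_pos: [604.0, 94.7, 68.6]
tcp_rot: [-180.0, -0.0, -179.4]
ft_force: [-0.5, -0.4, -0.2]
grip_width: 38.1
finger_force: 0.0
```

drive_tool --moves '[[[0,0,0,0],[0,0,0,0],[0,0,0,0],[0,0,0,0],[0,0,0,0]]]' --hand 1

```text
time_s: 35.5
tcp_pos: [605.3, 94.9, 70.8]
tcp_rot: [180.0, 0.2, -179.4]
ft_force: [0.2, -0.6, 5.3]
grip_width: 10.9
finger_force: 60.2
```

drive_tool --moves '[[[0,0,0,0],[0.001,-0.05,0,0],[0.001,-0.07,0,0],[0.001,-0.07,0,0],[0.001,-0.07,0,0]]]'

```text
time_s: 36.0
tcp_pos: [605.8, 43.7, 70.8]
tcp_rot: [179.9, 0.2, -179.3]
ft_force: [-0.6, 1.7, 6.6]
grip_width: 11.2
finger_force: 60.4
```

drive_tool --moves '[[[0.001,-0.07,0,0],[0.001,-0.07,0,0],[0.001,-0.07,0,0],[0.001,-0.07,0,0],[0.001,-0.07,0,0]]]'

```text
time_s: 36.5
tcp_pos: [606.5, -25.3, 70.8]
tcp_rot: [179.7, 0.1, -179.3]
ft_force: [-1.6, 16.3, 8.3]
grip_width: 10.9
finger_force: 60.7
```

drive_tool --moves '[[[0.001,-0.05,0,0],[0,-0.02,0,0],[0,-0.02,0,0],[0,0,0,0],[0,0,0,0]]]'

```text
time_s: 37.0
tcp_pos: [606.7, -45.5, 70.7]
tcp_rot: [-180.0, 0.1, -179.4]
ft_force: [-1.5, -1.5, 6.3]
grip_width: 10.6
finger_force: 60.5
```

drive_tool --moves '[[[0,0,0,0],[0,0,0,0],[0,0,0,0],[0,0,0.05,0],[0,0,0.1,0]]]' --hand 0.15

```text
time_s: 37.5
tcp_pos: [604.4, -45.0, 97.7]
tcp_rot: [180.0, -0.3, -179.4]
ft_force: [0.1, -0.4, -0.4]
grip_width: 36.2
finger_force: 0.0
```

drive_tool --moves '[[[0,0,0.2,0],[0,0,0.2,0],[-0.08,-0.16,0,0],[-0.08,-0.16,0,0],[-0.07,-0.16,0,0]]]'

```text
time_s: 38.0
tcp_pos: [559.7, -141.8, 180.3]
tcp_rot: [-180.0, 0.1, -179.3]
ft_force: [1.0, 0.2, 0.2]
grip_width: 36.2
finger_force: 0.0
```

drive_tool --moves '[[[0,-0.06,0,0],[0,0,0,0],[0,0,0,0],[0,0,0,0],[0,0,0,0]]]' --hand -1

```text
time_s: 38.5
tcp_pos: [560.4, -151.9, 178.9]
tcp_rot: [180.0, -0.0, -179.3]
ft_force: [-0.0, 0.2, -0.1]
grip_width: 85.3
finger_force: 0.0
```

```bash
python3 - <<'E'
from h import *
st(); im=snap('wrist','w15'); rivets('w15',200,450,100,330,58)
h=cv2.cvtColor(im,cv2.COLOR_RGB2HSV); m=((h[...,0]>55)&(h[...,0]<85)&(h[...,1]>60)&(h[...,2]>40)).astype(np.uint8)[:200]
n,l,s,c=cv2.connectedComponentsWithStats(m); 
for i in range(1,n):
    if s[i,4]>800:
        r=cv2.minAreaRect(np.argwhere(l==i)[:,::-1].astype(np.float32)); print(s[i],[ray('w15',*p,20).tolist() for p in cv2.boxPoints(r)])
im=np.load('pics/top0.npy');h=cv2.cvtColor(im,cv2.COLOR_RGB2HSV); m=((h[...,0]>55)&(h[...,0]<85)&(h[...,1]>60)&(h[...,2]>40)).astype(np.uint8)
m[:185]=0;m[250:]=0;m[:,:360]=0;m[:,450:]=0
r=cv2.minAreaRect(np.argwhere(m)[:,::-1].astype(np.float32)); B=np.array([ray('top0',*p,18) for p in cv2.boxPoints(r)]);print('tray',B.tolist(),B.mean(0))
cv2.imwrite('pics/w15.png',np.load('pics/w15.npy')[:,:,::-1])
E
```

```text
{'time_s': 38.5, 'tcp_pos': [560.4, -151.9, 178.9], 'tcp_rot': [180.0, -0.0, -179.3], 'ft_force': [-0.0, 0.2, -0.1], 'grip_width': 85.3, 'finger_force': 0.0, 'joint_positions': [-15.2, 24.4, 7.5, 73.1, 0.0, -15.9]}
8 [210.5 107. ] [ 482.2 -252.2   58. ]
4 [230.5 108. ] [ 482.8 -234.4   58. ]
4 [255.5 109. ] [ 483.4 -212.1   58. ]
6 [272.5 110. ] [ 484.  -196.9   58. ]
8 [297.5 111. ] [ 484.6 -174.5   58. ]
9 [318. 112.] [ 485.2 -156.    58. ]
8 [344.5 113. ] [ 485.8 -132.2   58. ]
98 [315.9 163.9] [ 532.5 -157.6   58. ]
107 [442.5 163.9] [530.9 -37.   58. ]
9 [270. 207.] [ 576.9 -203.3   58. ]
4 [358.  208.5] [ 577.3 -115.    58. ]
4 [358.  213.5] [ 582.7 -114.7   58. ]
20 [255.8 220.8] [ 592.  -218.3   58. ]
21 [372. 221.] [ 590.7 -100.    58. ]
10 [271.  224.5] [ 595.9 -203.1   58. ]
7 [357. 236.] [ 607.8 -114.4   58. ]
22 [257.2 239.7] [ 613.4 -218.3   58. ]
22 [370.9 240.1] [612.3 -99.6  58. ]
10 [272.  244.5] [ 618.8 -203.    58. ]
6 [356.  256.5] [ 631.9 -114.2   58. ]
15 [258.4 257.6] [ 634.6 -218.2   58. ]
17 [369.6 258. ] [633.5 -99.5  58. ]
6 [273.  261.5] [ 639.1 -202.8   58. ]
192 [399.2 318.5] [712.4 -60.   58. ]
10 [240.4 325.8] [ 725.3 -244.5   58. ]
6 [232.5 326. ] [ 725.7 -253.7   58. ]
5 [263. 326.] [ 725.3 -218.1   58. ]
10 [271.5 326. ] [ 725.1 -208.1   58. ]
14 [287.5 326. ] [ 724.9 -189.5   58. ]
5 [344. 327.] [ 725.5 -123.4   58. ]
4 [349.5 327. ] [ 725.4 -116.9   58. ]
5 [355. 327.] [ 725.3 -110.5   58. ]
6 [361.5 327. ] [ 725.2 -102.9   58. ]
5 [378. 327.] [725.  -83.6  58. ]
11 [388. 327.] [724.8 -71.8  58. ]
[  145     0   212   113 21802] [[389.9, -316.2, 20.0], [387.3, -122.5, 20.0], [485.6, -117.4, 20.0], [488.5, -334.4, 20.0]]
tray [[368.1, -121.1, 18.0], [484.7, -125.6, 18.0], [478.8, -320.5, 18.0], [362.4, -314.8, 18.0]] [ 423.5 -220.5   18. ]
```

View pics/w15.png

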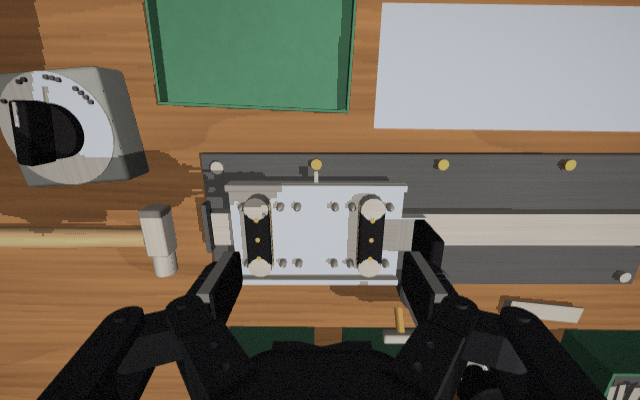

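Pictures show the carrier pointer at the last stud (316,166) and the knives at (257,240) and (371,240) in their nests. The tray floor is empty. Now I unload knife A first.

drive_tool --moves '[[[0.09,0.09,0,0],[0.09,0.09,0,0],[0.086,0.088,-0.1,0],[0,0,-0.15,0],[0,0,-0.1,0]]]' --hand -0.1

```text
time_s: 39.05
tcp_pos: [613.1, -97.7, 106.9]
tcp_rot: [180.0, -0.1, -179.2]
ft_force: [-0.1, -0.2, -1.0]
grip_width: 47.0
finger_force: 0.0
```

drive_tool --moves '[[[0,0,-0.15,0],[0,0,-0.1,0],[0,0,-0.055,0],[0,0,0,0],[0,0,0,0]]]'

```text
time_s: 39.55
tcp_pos: [613.8, -99.1, 49.0]
tcp_rot: [-180.0, 0.1, -179.3]
ft_force: [-0.4, 0.7, 3.7]
grip_width: 46.9
finger_force: 1.3
```

drive_tool --moves '[[[0,0,0,0],[0,0,0,0],[0,0,0,0],[0,0,0,0],[0,0,0,0]]]' --hand 1

```text
time_s: 40.05
tcp_pos: [613.7, -99.5, 48.5]
tcp_rot: [180.0, 0.1, -179.4]
ft_force: [-1.4, -0.5, 3.9]
grip_width: 24.1
finger_force: 59.5
```

drive_tool --moves '[[[0,0,0,0],[0,0,0.05,0],[0,0,0.15,0],[0,0,0.2,0],[0,0,0.2,0]]]'

```text
time_s: 40.55
tcp_pos: [611.9, -99.6, 168.1]
tcp_rot: [180.0, -0.2, -179.4]
ft_force: [0.5, -0.8, -2.0]
grip_width: 24.5
finger_force: 59.0
```

drive_tool --moves '[[[-0.15,-0.065,0,-0.003],[-0.16,-0.068,0,-0.003],[-0.16,-0.068,0,-0.003],[-0.16,-0.068,0,-0.003],[-0.16,-0.068,0,-0.002]]]'

```text
time_s: 41.05
tcp_pos: [453.1, -167.2, 167.7]
tcp_rot: [180.0, -0.1, 178.1]
ft_force: [0.7, -1.0, -0.1]
grip_width: 24.1
finger_force: 59.0
```

drive_tool --moves '[[[-0.1515,-0.0675,0,0],[0,0,-0.1,0],[0,0,-0.2,0],[0,0,-0.2,0],[0,0,-0.1,0]]]'

```text
time_s: 41.55
tcp_pos: [421.9, -179.6, 45.0]
tcp_rot: [179.9, -0.3, 178.1]
ft_force: [-1.0, -0.9, -1.8]
grip_width: 24.1
finger_force: 59.1
```

drive_tool --moves '[[[0,0,-0.1,0],[0,0,-0.05,0],[0,0,0,0],[0,0,0,0],[0,0,0,0]]]'

```text
time_s: 42.05
tcp_pos: [425.9, -180.9, 19.1]
tcp_rot: [-180.0, 0.1, 178.1]
ft_force: [-0.1, -0.2, -0.7]
grip_width: 23.9
finger_force: 59.1
```

drive_tool --moves '[[[0,0,-0.01,0],[0,0,0,0],[0,0,-0.01,0],[0,0,0,0],[0,0,0,0]]]'

```text
time_s: 42.55
tcp_pos: [424.8, -180.4, 14.0]
tcp_rot: [180.0, -0.0, 178.1]
ft_force: [0.6, -1.1, -0.8]
grip_width: 24.3
finger_force: 59.1
```

drive_tool --moves '[[[0,0,-0.01,0],[0,0,0,0],[0,0,-0.008,0],[0,0,0,0],[0,0,0,0]]]'

```text
time_s: 43.05
tcp_pos: [424.8, -180.5, 11.4]
tcp_rot: [-180.0, 0.0, 178.1]
ft_force: [-3.8, 1.6, 10.4]
grip_width: 24.3
finger_force: 60.3
```

Contact. I'll release, lift, and look.

drive_tool --moves '[[[0,0,0,0],[0,0,0,0],[0,0,0,0],[0,0,0,0],[0,0,0,0]]]' --hand -0.1

```text
time_s: 43.55
tcp_pos: [424.8, -180.5, 10.2]
tcp_rot: [180.0, -0.0, 178.1]
ft_force: [-0.3, 0.3, -0.4]
grip_width: 47.2
finger_force: 0.0
```

drive_tool --moves '[[[0,0,0.1,0],[0,0,0.2,0],[0,0,0.2,0],[0,0,0.2,0],[0,0,0.1,0]]]'

```text
time_s: 44.05
tcp_pos: [426.5, -181.2, 174.0]
tcp_rot: [-179.9, 0.3, 178.1]
ft_force: [0.1, -0.7, -0.1]
grip_width: 46.7
finger_force: 0.0
```

drive_tool --moves '[[[0.12,-0.02,0,0.003],[0.16,-0.03,0,0.003],[0.16,-0.03,0,0.003],[0.16,-0.03,0,0.003],[0.16,-0.03,0,0.002]]]'

```text
time_s: 44.55
tcp_pos: [578.0, -208.6, 170.1]
tcp_rot: [180.0, -0.0, -179.4]
ft_force: [-0.1, -0.9, 0.5]
grip_width: 47.2
finger_force: 0.0
```

drive_tool --moves '[[[0.1,-0.02,0,0],[0,0,0,0],[0,0,0,0],[0,0,0,0],[0,0,0,0]]]'

```text
time_s: 45.05
tcp_pos: [595.9, -212.4, 170.7]
tcp_rot: [180.0, -0.0, -179.4]
ft_force: [0.5, -1.0, 0.1]
grip_width: 47.1
finger_force: 0.0
```

```bash
python3 - <<'E'
from h import *
st(); snap('wrist','w16'); snap('top','top4'); rivets('w16',240,400,100,280,58); print('tray'); rivets('w16',200,500,0,100,21); print(proj('w16',[424.8,-180.5,21]))
E
```

```text
{'time_s': 45.0, 'tcp_pos': [595.9, -212.4, 170.7], 'tcp_rot': [180.0, -0.0, -179.4], 'ft_force': [0.5, -1.0, 0.1], 'grip_width': 47.1, 'finger_force': 0.0, 'joint_positions': [-19.6, 30.7, 16.3, 75.7, -0.0, -20.2]}
115 [374.  132.4] [ 537.3 -166.2   58. ]
25 [315.  190.4] [ 591.9 -218.6   58. ]
26 [315.  211.5] [ 613.4 -218.5   58. ]
25 [315. 232.] [ 635.4 -218.4   58. ]
tray
7 [359.3   0.4] [ 425.9 -180.6   21. ]
26 [357.   25.5] [ 445.4 -181.6   21. ]
4 [222.5  69. ] [ 483.1 -308.    21. ]
6 [265.5  71. ] [ 484.4 -267.1   21. ]
4 [285.5  72. ] [ 485.1 -248.    21. ]
6 [308.5  73. ] [ 485.7 -226.    21. ]
6 [330.5  74. ] [ 486.4 -204.9   21. ]
4 [351.5  75. ] [ 487.  -184.8   21. ]
6 [374.5  76. ] [ 487.7 -162.6   21. ]
6 [396.5  77. ] [ 488.3 -141.4   21. ]
[359.4  -1. ]
```

drive_tool --moves '[[[0.085,-0.03,-0.1,0],[0,0,-0.15,0],[0,0,-0.15,0],[0,0,-0.12,0],[0,0,-0.09,0]]]'

```text
time_s: 45.65
tcp_pos: [612.6, -218.1, 46.7]
tcp_rot: [180.0, -0.1, -179.4]
ft_force: [0.3, 0.3, 0.7]
grip_width: 47.3
finger_force: 0.0
```

drive_tool --moves '[[[0,0,0,0],[0,0,0,0],[0,0,0,0],[0,0,0,0],[0,0,0,0]]]' --hand 1

```text
time_s: 46.15
tcp_pos: [614.7, -218.6, 49.7]
tcp_rot: [-180.0, 0.1, -179.4]
ft_force: [0.3, 0.3, -0.7]
grip_width: 24.1
finger_force: 59.7
```

drive_tool --moves '[[[0,0,0,0],[0,0,0.05,0],[0,0,0.15,0],[0,0,0.2,0],[0,0,0.2,0]]]'

```text
time_s: 46.65
tcp_pos: [613.5, -218.6, 170.0]
tcp_rot: [-180.0, -0.0, -179.4]
ft_force: [-0.3, -0.0, -0.3]
grip_width: 24.5
finger_force: 59.6
```

drive_tool --moves '[[[-0.157,-0.037,0,-0.003],[-0.16,-0.036,0,-0.003],[-0.16,-0.036,0,-0.003],[-0.16,-0.036,0,-0.003],[-0.16,-0.036,0,-0.002]]]'

```text
time_s: 47.15
tcp_pos: [453.3, -255.2, 169.4]
tcp_rot: [-179.9, 0.1, 178.1]
ft_force: [-0.8, -0.3, -1.2]
grip_width: 24.0
finger_force: 59.6
```

drive_tool --moves '[[[-0.16,-0.0365,0,0],[0,0,-0.1,0],[0,0,-0.2,0],[0,0,-0.2,0],[0,0,-0.1,0]]]'

```text
time_s: 47.65
tcp_pos: [420.8, -261.4, 46.5]
tcp_rot: [179.9, -0.2, 178.1]
ft_force: [-1.0, 0.7, -0.6]
grip_width: 24.2
finger_force: 59.7
```

drive_tool --moves '[[[0,0,-0.1,0],[0,0,-0.05,0],[0,0,-0.02,0],[0,0,0,0],[0,0,0,0]]]'

```text
time_s: 48.15
tcp_pos: [423.4, -262.6, 15.5]
tcp_rot: [-179.9, 0.1, 178.1]
ft_force: [-0.0, 0.0, -0.9]
grip_width: 24.3
finger_force: 59.7
```

drive_tool --moves '[[[0,0,-0.01,0],[0,0,0,0],[0,0,0,0],[0,0,0,0],[0,0,0,0]]]'

```text
time_s: 48.65
tcp_pos: [422.5, -262.0, 12.5]
tcp_rot: [-180.0, 0.0, 178.1]
ft_force: [-0.3, -0.3, -0.2]
grip_width: 24.2
finger_force: 59.7
```

drive_tool --moves '[[[0,0,-0.008,0],[0,0,0,0],[0,0,0,0],[0,0,0,0],[0,0,0,0]]]'

```text
time_s: 49.15
tcp_pos: [422.4, -261.9, 10.7]
tcp_rot: [180.0, -0.0, 178.1]
ft_force: [-1.3, 0.5, -0.4]
grip_width: 24.1
finger_force: 59.7
```

drive_tool --moves '[[[0,0,0,0],[0,0,0,0],[0,0,0,0],[0,0,0,0],[0,0,0,0]]]' --hand -0.1

```text
time_s: 49.65
tcp_pos: [422.5, -262.0, 10.8]
tcp_rot: [-180.0, 0.0, 178.1]
ft_force: [0.9, -0.5, 0.6]
grip_width: 46.8
finger_force: 0.0
```

drive_tool --moves '[[[0,0,0.1,0],[0,0,0.2,0],[0,0,0.2,0],[0,0,0.2,0],[0,0,0.1,0]]]'

```text
time_s: 50.15
tcp_pos: [424.0, -262.9, 174.7]
tcp_rot: [-179.8, 0.3, 178.1]
ft_force: [0.4, -0.0, 0.2]
grip_width: 46.6
finger_force: 0.0
```

drive_tool --moves '[[[0,0.1,0.05,0],[0,0.1,0.05,0],[-0.1,0,0,0],[0,0,0,0],[0,0,0,0]]]'

```text
time_s: 50.65
tcp_pos: [402.6, -222.0, 190.9]
tcp_rot: [-180.0, 0.0, 178.1]
ft_force: [0.7, -0.4, 2.1]
grip_width: 46.9
finger_force: 0.0
```

```bash
python3 - <<'E'
from h import *
st(); snap('wrist','w17'); rivets('w17',200,450,60,300,21)
for y in (-180.5,-262): print(proj('w17',[424,y,21]))
im=np.load('pics/w17.npy'); h=cv2.cvtColor(im,cv2.COLOR_RGB2HSV); m=((h[...,0]>55)&(h[...,0]<85)&(h[...,1]>60)&(h[...,2]>40)).astype(np.uint8)
n,l,s,c=cv2.connectedComponentsWithStats(m); i=1+s[1:,4].argmax(); print(s[i]); r=cv2.minAreaRect(np.argwhere(l==i)[:,::-1].astype(np.float32)); print([ray('w17',*p,18).tolist() for p in cv2.boxPoints(r)])
E
```

```text
{'time_s': 50.6, 'tcp_pos': [402.6, -222.0, 190.9], 'tcp_rot': [-180.0, 0.0, 178.1], 'ft_force': [0.7, -0.4, 2.1], 'grip_width': 46.9, 'finger_force': 0.0, 'joint_positions': [-28.9, 10.5, -10.0, 69.4, 0.0, -27.0]}
11 [243.  141.1] [ 356.5 -307.1   21. ]
4 [251.5 141. ] [ 356.7 -297.7   21. ]
18 [265.5 141. ] [ 357.2 -282.3   21. ]
45 [298. 141.] [ 358.4 -246.5   21. ]
32 [338.1 141. ] [ 359.8 -202.4   21. ]
8 [385.5 141. ] [ 361.5 -150.2   21. ]
16 [358.4 177.8] [ 402.2 -179.7   21. ]
15 [287.5 179.9] [ 402.1 -261.3   21. ]
19 [357.5 195.6] [ 423.8 -180.6   21. ]
19 [288.5 197.6] [ 423.6 -261.6   21. ]
16 [356.7 212.9] [ 445.5 -181.3   21. ]
14 [289.2 214.4] [ 444.8 -262.2   21. ]
21 [255. 242.] [ 480.2 -307.2   21. ]
84 [321.5 242. ] [ 482.9 -224.7   21. ]
23 [389. 242.] [ 485.7 -141.    21. ]
[357.5 195.8]
[288.2 197.9]
[  236   142   175   100 13092]
[[479.6, -331.7, 18.0], [357.5, -315.8, 18.0], [363.9, -122.2, 18.0], [486.7, -114.0, 18.0]]
```

Both knives lie flat in the tray at (423.8,-180.6) and (423.6,-261.6). Next I take the empty carrier back.

drive_tool --moves '[[[0.146,0.126,0,0.003],[0.146,0.126,0,0.003],[0.146,0.126,0,0.003],[0.146,0.126,0,0.003],[0.146,0.126,0,0.002]]]' --hand 0.1

```text
time_s: 51.2
tcp_pos: [550.2, -95.1, 190.2]
tcp_rot: [180.0, -0.0, -179.4]
ft_force: [0.2, 0.5, -0.1]
grip_width: 38.3
finger_force: 0.0
```

drive_tool --moves '[[[0.146,0.126,0,0],[0.1425,0.128,0,0],[0,0,-0.1,0],[0,0,-0.05,0],[0,0,0,0]]]'

```text
time_s: 51.7
tcp_pos: [604.6, -45.3, 157.9]
tcp_rot: [180.0, -0.3, -179.4]
ft_force: [0.1, -0.3, -0.3]
grip_width: 38.2
finger_force: 0.0
```

```bash
python3 - <<'E'
from h import *
st(); im=snap('wrist','w18'); g=im.max(2); u,v=proj('w18',[606,-45.2,95]).astype(int); print(v,''.join('#' if t<60 else '.' for t in g[v,u-40:u+60]), u-40,[proj('w18',[606,-45.2+b,95]) for b in(-6,6)])
E
```

```text
{'time_s': 51.7, 'tcp_pos': [604.6, -45.3, 157.9], 'tcp_rot': [180.0, -0.3, -179.4], 'ft_force': [0.1, -0.3, -0.3], 'grip_width': 38.2, 'finger_force': 0.0, 'joint_positions': [-4.3, 28.3, 10.4, 72.5, -0.0, -4.9]}
215 .................................###############.................................................... 281 [array([314. , 215.8]), array([329.2, 216. ])]
```

drive_tool --moves '[[[0,0,-0.12,0],[0,0,-0.15,0],[0,0,-0.1,0],[0,0,-0.06,0],[0,0,-0.027,0]]]'

```text
time_s: 52.25
tcp_pos: [605.7, -45.8, 69.0]
tcp_rot: [180.0, -0.1, -179.5]
ft_force: [-0.8, 0.1, 0.1]
grip_width: 38.4
finger_force: 0.0
```

drive_tool --moves '[[[0,0,0,0],[0,0,0,0],[0,0,0,0],[0,0,0,0],[0,0,0,0]]]' --hand 1

```text
time_s: 52.75
tcp_pos: [607.1, -45.4, 70.9]
tcp_rot: [-180.0, 0.1, -179.4]
ft_force: [-0.7, -1.0, 5.3]
grip_width: 10.7
finger_force: 60.1
```

drive_tool --moves '[[[0,0,0,0],[-0.001,0.05,0,0],[-0.001,0.08,0,0],[-0.001,0.08,0,0],[-0.001,0.08,0,0]]]'

```text
time_s: 53.25
tcp_pos: [606.5, 12.4, 70.8]
tcp_rot: [-179.9, 0.2, -179.4]
ft_force: [0.3, -1.9, 4.9]
grip_width: 11.1
finger_force: 60.4
```

drive_tool --moves '[[[-0.001,0.08,0,0],[-0.001,0.08,0,0],[-0.001,0.08,0,0],[-0.001,0.08,0,0],[-0.001,0.08,0,0]]]'

```text
time_s: 53.75
tcp_pos: [605.6, 91.1, 70.8]
tcp_rot: [-179.8, 0.2, -179.5]
ft_force: [-0.1, -4.0, 4.7]
grip_width: 10.8
finger_force: 60.5
```

drive_tool --moves '[[[-0.001,0.08,0,0],[-0.001,0.08,0,0],[-0.001,0.08,0,0],[-0.001,0.08,0,0],[-0.001,0.08,0,0]]]'

```text
time_s: 54.25
tcp_pos: [604.8, 173.1, 70.9]
tcp_rot: [-180.0, 0.2, -179.4]
ft_force: [1.1, -2.0, 5.4]
grip_width: 10.8
finger_force: 60.4
```

drive_tool --moves '[[[-0.001,0.08,0,0],[-0.001,0.08,0,0],[-0.001,0.06,0,0],[-0.001,0.03,0,0],[0,0.0,0,0]]]'

```text
time_s: 54.75
tcp_pos: [604.2, 224.7, 70.9]
tcp_rot: [179.8, 0.2, -179.3]
ft_force: [2.1, 4.3, 4.7]
grip_width: 11.1
finger_force: 60.4
```

drive_tool --moves '[[[0,0.03,0,0],[0,0.02,0,0],[0,0.015,0,0],[0,0,0,0],[0,0,0,0]]]'

```text
time_s: 55.25
tcp_pos: [604.1, 234.5, 70.8]
tcp_rot: [-179.9, 0.2, -179.5]
ft_force: [1.2, -4.5, 7.0]
grip_width: 10.7
finger_force: 60.8
```

drive_tool --moves '[[[0,0,0,0],[0,0,0,0],[0,0,0,0],[0,0,0.05,0],[0,0,0.1,0]]]' --hand 0.15

```text
time_s: 55.75
tcp_pos: [600.8, 235.5, 97.8]
tcp_rot: [-179.9, -0.3, -179.4]
ft_force: [-0.4, -0.2, -0.3]
grip_width: 35.9
finger_force: 0.0
```

drive_tool --moves '[[[0,0,0.2,0],[0,0,0.2,0],[-0.05,-0.15,0.07,0],[-0.05,-0.2,0,0],[-0.05,-0.2,0,0]]]'

```text
time_s: 56.25
tcp_pos: [572.7, 125.5, 195.1]
tcp_rot: [180.0, 0.2, -179.3]
ft_force: [1.1, -0.6, 0.6]
grip_width: 36.4
finger_force: 0.0
```

```bash
python3 - <<'E'
from h import *
st(); im=snap('wrist','w19')
g=im.max(2)
for x in(595,600,605):
  v=proj('w19',[x,234.6,95]); u,v=v.astype(int); print(v,u-40,''.join('#' if t<60 else '.' for t in g[v,u-40:u+60]),[proj('w19',[x,234.6+b,95])[0] for b in(-6,6)])
E
```

```text
{'time_s': 56.2, 'tcp_pos': [572.7, 125.5, 195.1], 'tcp_rot': [180.0, 0.2, -179.3], 'ft_force': [1.1, -0.6, 0.6], 'grip_width': 36.4, 'finger_force': 0.0, 'joint_positions': [12.4, 24.4, 10.0, 75.4, -0.0, 11.6]}
222 397 ...............##############################....................................................... [np.float64(430.7), np.float64(443.4)]
227 396 ...............##############################....................................................... [np.float64(430.0), np.float64(442.6)]
232 395 ................#############################....................................................... [np.float64(429.3), np.float64(441.8)]
```

The carrier is back at loading, with the grip at y 234.5 as at the start. Next I turn the dial back to one stud.

drive_tool --moves '[[[-0.024,-0.19,0,0],[-0.024,-0.19,0,0],[-0.024,-0.19,0,0],[-0.024,-0.19,0,0],[-0.024,-0.19,0,0]]]' --hand -1

```text
time_s: 56.8
tcp_pos: [548.4, -65.3, 194.1]
tcp_rot: [180.0, 0.0, -179.4]
ft_force: [-0.3, 0.4, 0.7]
grip_width: 85.5
finger_force: 0.0
```

drive_tool --moves '[[[-0.024,-0.19,0,-0.01],[-0.024,-0.19,0,-0.01],[-0.024,-0.19,0,-0.01],[-0.024,-0.19,0,-0.01],[-0.024,-0.19,0,-0.008]]]'

```text
time_s: 57.3
tcp_pos: [524.5, -255.4, 194.1]
tcp_rot: [180.0, 0.0, 171.9]
ft_force: [1.2, -0.9, 0.0]
grip_width: 85.3
finger_force: 0.0
```

drive_tool --moves '[[[-0.024,-0.19,0,0],[-0.024,-0.19,0,0],[-0.024,-0.19,0,0],[-0.021,-0.19,0,0],[0,-0.025,-0.1,0]]]'

```text
time_s: 57.8
tcp_pos: [506.5, -416.8, 176.4]
tcp_rot: [-179.7, 0.4, 171.7]
ft_force: [0.3, 0.2, -0.7]
grip_width: 85.0
finger_force: 0.0
```

drive_tool --moves '[[[0,0,-0.1,0],[0,0,-0.1,0],[0,0,-0.1,0],[0,0,0,0],[0,0,0,0]]]'

```text
time_s: 58.3
tcp_pos: [506.1, -410.9, 113.7]
tcp_rot: [180.0, -0.0, 172.0]
ft_force: [-0.3, -0.2, 0.3]
grip_width: 85.4
finger_force: 0.0
```

```bash
python3 - <<'E'
from h import *
st(); snap('wrist','w20'); im=np.load('pics/w20.npy')
for p in ([489.2,-408.5,77],[505.5,-411,77]): print(proj('w20',p))
u,v=proj('w20',[495,-409,77]).astype(int); x0,y0=u-60,v-60; c=im[y0:y0+120,x0:x0+120]; g=c.max(2)
dark=cv2.morphologyEx((g<70).astype(np.uint8),cv2.MORPH_CLOSE,np.ones((9,9),np.uint8)); m=((g>130)&(dark>0)).astype(np.uint8); n,l,s,cc=cv2.connectedComponentsWithStats(m)
for i in range(1,n):
    if s[i,4]>15:
        W=np.array([ray('w20',*q,77)[:2] for q in np.argwhere(l==i)[:,::-1]+[x0,y0]]); vx,vy,a,b=cv2.fitLine(W.astype(np.float32),2,0,.01,.01).ravel(); print(s[i],a,b,np.degrees(np.arctan2(vy,vx)))
E
```

```text
{'time_s': 58.3, 'tcp_pos': [506.1, -410.9, 113.7], 'tcp_rot': [180.0, -0.0, 172.0], 'ft_force': [-0.3, -0.2, 0.3], 'grip_width': 85.4, 'finger_force': 0.0, 'joint_positions': [-39.1, 34.8, 14.8, 69.9, 0.0, -31.1]}
[321.6 204.6]
[321.3 226.9]
[ 57  39   6  29 132] 489.69168 -408.78256 -10.161327
```

drive_tool --moves '[[[0,0,-0.1,0],[0,0,-0.1,0],[0,0,-0.05,0],[0,0,-0.025,0],[0,0,0,0]]]'

```text
time_s: 58.85
tcp_pos: [506.2, -411.2, 58.7]
tcp_rot: [-180.0, 0.0, 172.0]
ft_force: [-0.1, 0.4, 0.6]
grip_width: 85.5
finger_force: 0.0
```

drive_tool --moves '[[[0,0,0,0],[0,0,0,0],[0,0,0,0],[0,0,0,0],[0,0,0,0]]]' --hand 1

```text
time_s: 59.35
tcp_pos: [506.2, -411.6, 58.8]
tcp_rot: [-179.9, 0.0, 172.0]
ft_force: [-1.0, -1.9, 13.1]
grip_width: 12.6
finger_force: 52.4
```

drive_tool --moves '[[[0,0,0,0],[0,0,0,0.038],[0,0,0,0.038],[0,0,0,0.038],[0,0,0,0.038]]]'

```text
time_s: 59.85
tcp_pos: [506.1, -411.8, 58.9]
tcp_rot: [-179.9, 0.0, -160.4]
ft_force: [-0.6, -1.1, 1.8]
grip_width: 12.4
finger_force: 59.5
```

drive_tool --moves '[[[0,0,0,0.038],[0,0,0,0.038],[0,0,0,0.038],[0,0,0,0.038],[0,0,0,0.038]]]'

```text
time_s: 60.35
tcp_pos: [506.3, -412.0, 58.9]
tcp_rot: [-179.9, -0.0, -126.2]
ft_force: [-0.4, -1.7, 1.3]
grip_width: 12.3
finger_force: 59.4
```

drive_tool --moves '[[[0,0,0,0.038],[0,0,0,0.003],[0,0,0,0],[0,0,0,0],[0,0,0,0]]]'

```text
time_s: 60.85
tcp_pos: [506.3, -412.0, 58.9]
tcp_rot: [-179.9, -0.0, -119.2]
ft_force: [0.9, -3.1, 2.8]
grip_width: 12.9
finger_force: 68.4
```

drive_tool --moves '[[[0,0,0,0],[0,0,0,0],[0,0,0,0],[0,0,0,0],[0,0,0.1,0]]]' --hand -1

```text
time_s: 61.35
tcp_pos: [504.0, -409.1, 75.0]
tcp_rot: [179.6, 0.1, -119.0]
ft_force: [0.1, -0.2, -0.3]
grip_width: 83.5
finger_force: 0.0
```

drive_tool --moves '[[[0,0,0.2,-0.04],[0,0,0.2,-0.04],[-0.1,0,0.2,-0.04],[-0.1,0,0,-0.04],[-0.1,0,0,-0.04]]]'

```text
time_s: 61.85
tcp_pos: [446.3, -411.5, 200.5]
tcp_rot: [-179.8, 0.1, -155.3]
ft_force: [-0.8, -0.1, -0.2]
grip_width: 85.4
finger_force: 0.0
```

drive_tool --moves '[[[0,0,0,-0.04],[0,0,0,-0.04],[0,0,0,-0.04],[0,0,0,0],[0,0,0,0]]]'

```text
time_s: 62.35
tcp_pos: [446.0, -410.9, 198.3]
tcp_rot: [180.0, -0.0, -176.5]
ft_force: [0.5, -0.2, -0.4]
grip_width: 85.6
finger_force: 0.0
```

```bash
python3 - <<'E'
from h import *
st(); snap('wrist','w21'); im=np.load('pics/w21.npy')
u,v=proj('w21',[500,-415,77]).astype(int); x0,y0=u-60,v-60; c=im[y0:y0+120,x0:x0+120]; g=c.max(2)
dark=cv2.morphologyEx((g<70).astype(np.uint8),cv2.MORPH_CLOSE,np.ones((9,9),np.uint8)); m=((g>130)&(dark>0)).astype(np.uint8); n,l,s,cc=cv2.connectedComponentsWithStats(m)
for i in range(1,n):
    if s[i,4]>15:
        W=np.array([ray('w21',*q,77)[:2] for q in np.argwhere(l==i)[:,::-1]+[x0,y0]]); vx,vy,a,b=cv2.fitLine(W.astype(np.float32),2,0,.01,.01).ravel(); print(s[i],a,b,np.degrees(np.arctan2(vy,vx)))
E
```

```text
{'time_s': 62.4, 'tcp_pos': [446.0, -410.9, 198.3], 'tcp_rot': [180.0, -0.0, -176.5], 'ft_force': [0.5, -0.2, -0.4], 'grip_width': 85.6, 'finger_force': 0.0, 'joint_positions': [-42.7, 26.9, 14.3, 77.4, 0.0, -46.1]}
[42 52 17 13 59] 497.14914 -425.61694 56.407032
```

The dial bar is at about -121°, which is one stud. Before handing in I'll do a numeric check of the bench against the first top view.

```bash
python3 - <<'E'
from h import *
im=snap('top','top5'); a=np.load('pics/top0.npy').astype(int)
d=(np.abs(im.astype(int)-a).max(2)>60).astype(np.uint8); n,l,s,c=cv2.connectedComponentsWithStats(d)
for i in range(1,n):
    if s[i,4]>12: print(s[i],c[i].round())
E
```

```text
[206 161  14  28 198] [213. 174.]
[  282   166   330   234 20793] [472. 312.]
[548 171  19  23 258] [556. 181.]
[531 184  11  13  64] [536. 191.]
[ 470  186   64   51 1167] [506. 209.]
[474 191   9   6  25] [478. 194.]
[550 191   9   8  29] [555. 195.]
[249 197  21  13 161] [259. 203.]
[611 197   8   4  22] [614. 199.]
[389 201   9  29 201] [393. 215.]
[414 202  10  29 213] [419. 216.]
[473 238  37  32 329] [491. 255.]
[   26   276   196   124 12883] [118. 346.]
[468 280   4  13  31] [470. 286.]
[401 288   9   8  21] [405. 292.]
[447 293   7   8  25] [451. 297.]
[334 310  27  10 184] [347. 315.]
[312 348  17  16 116] [317. 356.]
[280 355  19  14 168] [290. 362.]
[300 365  10   3  17] [305. 366.]
[325 367  19   7  60] [335. 370.]
[290 369   9   9  56] [295. 372.]
[319 372   9   4  16] [323. 373.]
[208 376  52  24 602] [230. 390.]
[293 386  18  14 112] [303. 395.]
[357 386  10  14  84] [362. 393.]
```

```bash
python3 -c "
from bench import ctrl
print(ctrl.finish_job())"
```

```text
the job is handed in; nothing more can be done
None
```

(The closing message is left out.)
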